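Raise the roll-top shutter, load the vial cartons into the cool drawer, lock it

ROBOT

A 6-joint arm with a two-finger parallel gripper is mounted at the origin on the work surface. World frame = base frame: x ahead of the robot, y to its left, z up, the work surface at z = 0. Lengths are in m, angles in degrees, forces in N, time in s.
With the tool pointing down it reaches from about 0.375 to 0.925 m from the base axis. Payload 5.7 kg.
Tool frame: the origin (TCP) lies at the very end of the fingers, on their centre line; the grasp point (between the pads) lies 19 mm behind it; x points along the fingers, z is the direction in which the jaws open and shut, and the axes are right-handed (so a half turn about x gives the same grasp; the last joint's range is limited). The gripper opens to 88 mm and grips with 3 to 60 N. Pads are 20 mm wide; open, the fingers measure 115 mm over their backs; the gripper's body (75 mm by 178 mm) begins 61 mm behind the grasp point.
Start: joints at [68.978, 20.558, 86.54, -0, 72.909, -6.595], TCP at [0.149, 0.581, 0.223] pointing down, gripper open.
Joint ranges: [-170.27, 170.27], [-57.76, 135], [12.27, 136.19], [-55.21, 235.2], [11.17, 155.16], [-170.74, 170.74]. Speed limits (degrees/s): [136.94, 136.94, 180, 180, 180, 180].

INTERFACE

Orientations are given as a 3x3 rotation matrix whose columns are the frame's x, y, z axes.
In Python, from plant import monitor, optics, r, nets gives the robot as it stands. The module is installed in compiled form; this text tells all that it offers.
- The arm moves only by the shell command python3 -m crank 'ROWS' [FORCE]. ROWS is text: rows parted by semicolons, each of 7 numbers parted by spaces: the shift along the world's x, y, z in cm, then the turn, a rotation vector about the world's x, y, z in degrees, then the closure, from 0 (fully open) to 1 (shut). In form: x y z ax ay az grip; .... A call has 1 to 10 rows; each row is the pose to reach, as a shift and turn from the pose commanded when the call began; what a row does not reach only later rows make up. A row lasts 1/10 s, in which the tool goes at most 50 mm and 8.59 degrees, less where a joint would pass 70% of its speed; a pose out of reach is approached as far as the arm can. A call with a gripper value outside its range is refused whole. The fingers move at their own pace and stop on an object; FORCE is the grip in N (left out, the last holds). Time passes only in rows, so rows that repeat a pose let the fingers close. It gives the time, the measured TCP pose, the force and the opening at its end, in the units of the state.
- monitor.sense(): the state, without advancing time (a new reading comes with each control period).
- optics.snapshot(name): name is "scene" or "top"; returns a dict with "frame" (420x560x3 uint8, blue, green, red), "camera_matrix" (3x3 intrinsics, pixels), "k1" (the pictures are not rectified: a ray, as slopes to the right and down, at radius r is drawn at 1 + k1 r^2 times it, then the intrinsics apply), "extrinsics" (4x4, takes a point from world to camera coordinates). Camera axes: x right, y up, looking along -z (the intrinsics and any distortion apply to the point x, -y, -z); pixel columns grow to the right and rows downward; lengths in m; the calibration is good to about 2 mm. A picture is of the moment at which its call begins. There is no depth.
- r.hand_in(): hands the job in, once; it reports no verdict.
Trained networks look in a picture, given as the dict that the camera call returned (one of the last four; its "shot" number tells which), for a name from the list of things; names that differ only in an ending like _2 or _b are one class to them, and where a whole thing is asked for, a point or a joint stands for the part that bears it (a point fixed in the world has none). Each returns a list of dicts, best first, with "conf" (0 to 1); they miss things now and then, are a little off and sometimes report something else, mostly with a low value. They report only what shows in the picture. A call takes as long as a camera call.
- nets.look_for(picture, target): "position" ([x, y, z] in m, in the coordinates of the camera as it stood for that picture, good to about 4 mm: the middle of the surface that is visible of it).
The state is a dict: "t": time; "joint_positions": joint angles; "qd": joint speeds; "tau": joint torques, N m; "eef_pos": TCP position; "eef_rot": TCP orientation; "ft_force": force on the tool from outside, world axes, zero at the start; "moment": the same for the moment, N m; "finger_gap": finger opening in m.
Only numpy, scipy, OpenCV 4.12 (cv2) and the standard library are available. Lean on these libraries where they do the work, as an engineer would, in place of code of your own. Each camera call takes 0.05 s, during which the arm holds its last target.

TASK

Roll the slatted shutter of the roll-top cabinet all the way up until it stays open by itself, and leave it open. Then move every vial carton from the cabinet into the open drawer of the cool unit, each standing upright on the drawer floor. Then push the drawer fully shut and, once it is shut, slide the transport lock knob across to its end stop; leave the other things on the counter where they are.

Things in the scene. Friction and masses are not known exactly. Their poses are not given: they have to be found in the camera images.
- rolltop: fixed white roll-top cabinet, 372 deep (x) x 359 wide (y) x 291 mm high; origin: centre of its underside; -x is its front; z up. Inside, 335 mm wide (y); floor 50 mm above the counter, ending in front at x = -164 mm. Two rails along y on the floor, 8 mm high, 6 mm thick, at x = -161 and -79; the cartons stand in one row between them. With the shutter open all above x < -15 mm is clear
- shutter_axis (a point): centre of the curved tracks: the horizontal axis (along the cabinet's y) about which the shutter turns, at cabinet x = 0, y = 0, 105 mm above the counter; axes as the cabinet's. The 12 mm cheeks are discs of radius 186 mm about it on upright sides of the same depth. The slats are 8 mm thick, 172 mm (middle) from it
- shutter (a joint): angle of the slatted shutter along its tracks, rad: 0 shut, 1.833 fully open (stop). Lifting takes 4 to 9 N at the grip. Let go below about 0.7 rad it rolls shut; between about 0.7 and 1.1 it may stay half way; beyond that its own weight carries it on to the open stop, where it stays
- shutter_handle (a point): middle of the black pull grip on the shutter's bottom slat: a disc 32 mm across and 24 mm thick along the cabinet's y, on a neck 22 x 20 mm, its centre 46 mm out from the slats' face and 222 mm from the shutter axis. Shut, it is in front, 13 degrees below the axis' height (55 mm above the counter); opening carries it 105 degrees up the front and over to the top, 327 mm above the counter
- cool_unit: fixed blue insulated cool unit with white top, 260 deep (x) x 340 wide (y) x 113 mm high, origin: centre of its underside, front to its own -x, z up; one drawer slides out to -x. A flat display 12 mm high is on its top behind the middle
- drawer (a joint): how far the drawer is pulled out, m: 0 fully shut, 0.195 the furthest; it starts 0.175 to 0.19 out and stays where it is left; pushing takes 2 to 5 N. Pulled out by d, the unit's 13 mm thick top still covers the drawer from (d - 0.096) m behind the middle of its floor on
- drawer_in (a point): centre of the drawer's inner floor, 34 mm above the counter, moving with the drawer; axes as the cool unit's. Inside 180 mm (x) x 250 mm (y); 6 mm side and back walls reach 56 mm above this floor, the 18 mm thick, 270 mm wide front panel 72 mm. Things up to 64 mm high pass into the unit
- drawer_handle (a point): middle of the drawer's steel handle bar, about 10 mm thick and 120 mm long along y, 35 mm in front of the front panel and 82 mm above the counter
- lock (a joint): travel of the transport lock knob, m: 0 open, 0.060 the end stop (locked), sliding along the cool unit's own -y; friction about 2 N. It carries a steel lip that then hangs in front of the shut drawer's front panel
- lock_grip (a point): the lock's black knob: upright block 30 mm (x) x 20 mm (y) x 36 mm high; this point is on its middle axis, 12 mm under its top (top 156 mm above the counter), near the front edge of the cool unit's top, at unit x = -110 mm and y = +153 when open, +93 when locked
- carton_1: open white vial carton packed with orange-capped vials, a solid block 44 (x) x 70 (y) x 58 mm (z), about 0.18 kg; origin: centre of its underside, z up. None if absent
- carton_2: another vial carton, same as carton_1
- carton_3: another vial carton, same as carton_1
- carton_4: another vial carton, same as carton_1
- glove_box: bystander inside the cabinet behind the cartons: cardboard glove box 85 (x) x 220 (y) x 85 mm, origin under its centre
- cup: bystander: clear plastic cup, 70 mm across, 85 mm high, origin under its centre
- gel_bottle: bystander: clear bottle, 60 mm across, 160 mm high, origin under its centre
- thermometer: bystander: white digital thermometer block 35 x 75 x 100 mm high, origin under its centre
- sharps_bin: bystander: yellow bin with red lid, 125 x 125 x 144 mm, origin under its centre
- tray: bystander: shallow steel tray 120 x 180 x 30 mm, origin under its centre
- amber_bottle: bystander: amber bottle, 56 mm across, 130 mm high, origin under its centre

How it is judged:
By the outcome, as a careful person would: the job done as asked, in the order asked, and still so for the second after the job is handed in, with the robot touching nothing.
Of carton_1, carton_2, carton_3, carton_4 only 3 to 4 are there at a start; the rules pass over those that are not, and their reading is None.
At some moment in a run one of carton_1, carton_2, carton_3, carton_4 may be knocked a few centimetres aside while the robot is not near it.
It also fails if it takes over 210 s, if anything falls off the work surface, if the arm or the gripper's body presses on something with over 40 N, if the wrist force passes 120 N, or if a joint passes its speed limit or range.

## Working session

There is one attempt and no reset: what is moved stays moved. The work goes in short steps, Python scripts to look and compute and a shell command to move; the robot and the scene stay as the last step left them, time stands still between calls to the robot, and variables do not carry over. Pictures are saved under pics/ and viewed, and the job is handed in when it is done.

```bash
mkdir -p pics; ls; cat > h.py <<'E'
import numpy as np, cv2
from plant import monitor, optics, r, nets
def st():
    s=monitor.sense(); print('t',round(s['t'],2),'p',np.round(s['eef_pos'],4),'F',np.round(s['ft_force'],1),'gap',round(s['finger_gap'],4)); print(np.round(s['eef_rot'],3)); print(np.round(s['joint_positions'],1)); return s
def w(p,pos):
    E=np.array(p['extrinsics']); return (np.linalg.inv(E)@np.r_[pos,1])[:3]
def proj(p,P):
    E=np.array(p['extrinsics']);K=np.array(p['camera_matrix']);c=E@np.r_[P,1];a=np.array([c[0]/-c[2],-c[1]/-c[2]]);a=a*(1+p['k1']*(a@a));return K[0,0]*a[0]+K[0,2],K[1,1]*a[1]+K[1,2]
def ray(p,u,v):
    E=np.array(p['extrinsics']);K=np.array(p['camera_matrix']);d=np.array([(u-K[0,2])/K[0,0],(v-K[1,2])/K[1,1]]);a=d.copy()
    for _ in range(20): a=d/(1+p['k1']*(a@a))
    T=np.linalg.inv(E); return T[:3,3],T[:3,:3]@np.array([a[0],-a[1],-1])
def atz(p,u,v,z):
    o,d=ray(p,u,v); return o+d*(z-o[2])/d[2]
def save(p,n): cv2.imwrite('pics/'+n+'.png',p['frame'])
def find(p,names,k=2):
    for n in names:
        for d in nets.look_for(p,n)[:k]: 
            q=w(p,d['position']); print(n,round(d['conf'],2),np.round(q,3),np.round(proj(p,q)))
E
python3 - <<'E'
from h import *
st()
for c in ('scene','top'):
    p=optics.snapshot(c); save(p,c+'0'); print(c, np.round(np.linalg.inv(p['extrinsics']),3).tolist())
    find(p,['rolltop','shutter_handle','cool_unit','drawer_in','drawer_handle','lock_grip','carton_1','glove_box','cup','gel_bottle','thermometer','sharps_bin','tray','amber_bottle'],2)
E
```

```text
pics
t 0.0 p [0.1493 0.5804 0.2218] F [ 0.6  0.8 -0.1] gap 0.0878
[[-0.001 -0.968  0.249]
 [-0.002  0.249  0.968]
 [-1.     0.    -0.002]]
[69.  20.6 86.6 -0.  72.9 -6.6]
scene [[-0.633, -0.726, 0.268, 0.834], [0.774, -0.598, 0.208, 0.24], [0.009, 0.339, 0.941, 1.218], [0.0, 0.0, 0.0, 1.0]]
rolltop 0.77 [0.671 0.293 0.266] [333. 306.]
rolltop 0.36 [0.769 0.027 0.108] [231. 279.]
shutter_handle 0.97 [0.58  0.279 0.276] [350. 273.]
cool_unit 0.53 [ 0.543 -0.523  0.146] [150. 117.]
drawer_in 0.72 [ 0.518 -0.208  0.035] [230. 181.]
drawer_in 0.34 [ 0.349 -0.002  0.045] [310. 179.]
drawer_handle 0.58 [ 0.519 -0.21   0.036] [230. 180.]
drawer_handle 0.29 [ 0.405 -0.508  0.083] [187. 103.]
lock_grip 0.66 [ 0.652 -0.063  0.12 ] [234. 229.]
cup 0.98 [0.346 0.001 0.046] [311. 179.]
gel_bottle 0.78 [0.769 0.025 0.108] [230. 279.]
thermometer 0.79 [ 0.404 -0.51   0.082] [187. 103.]
sharps_bin 0.93 [ 0.543 -0.523  0.144] [150. 117.]
tray 0.87 [0.278 0.409 0.006] [420. 242.]
tray 0.67 [ 0.52  -0.207  0.034] [230. 181.]
amber_bottle 0.67 [0.409 0.546 0.084] [444. 296.]
top [[0.008, 0.981, -0.196, 0
[... 261 characters left out ...]
032] [341. 222.]
drawer_handle 0.66 [ 0.531 -0.204  0.033] [340. 223.]
lock_grip 0.54 [ 0.646 -0.067  0.118] [301. 184.]
lock_grip 0.47 [ 0.657 -0.224  0.114] [349. 181.]
carton_1 0.55 [0.546 0.268 0.258] [187. 204.]
cup 0.75 [0.361 0.002 0.01 ] [278. 274.]
gel_bottle 0.6 [0.751 0.015 0.105] [276. 154.]
gel_bottle 0.55 [0.543 0.269 0.253] [187. 205.]
thermometer 0.91 [ 0.386 -0.508  0.094] [438. 266.]
thermometer 0.35 [ 0.532 -0.207  0.031] [341. 223.]
sharps_bin 0.94 [ 0.528 -0.532  0.145] [448. 220.]
sharps_bin 0.49 [ 0.66  -0.225  0.11 ] [349. 181.]
tray 0.58 [0.28  0.404 0.004] [158. 297.]
amber_bottle 0.76 [0.399 0.542 0.081] [111. 259.]
amber_bottle 0.43 [0.751 0.012 0.107] [277. 154.]
```

View pics/scene0.png

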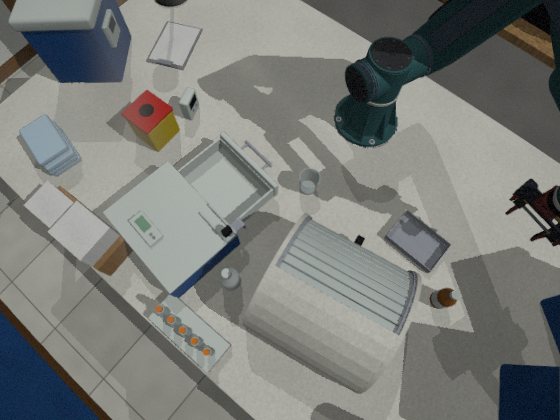

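View pics/top0.png

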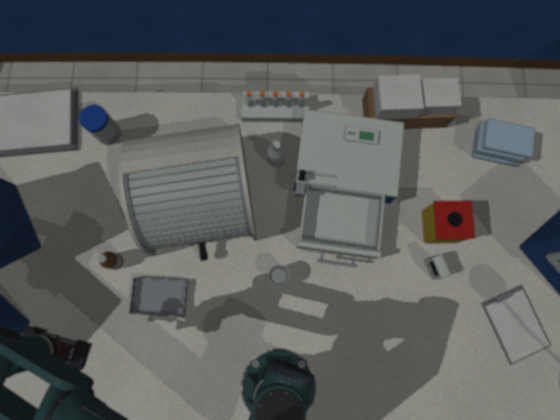

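```bash
python3 - <<'E'
from h import *
a=cv2.imread('pics/scene0.png');b=cv2.imread('pics/top0.png')
def crop(im,x,y,w,h,s,n): cv2.imwrite('pics/'+n+'.png',cv2.resize(im[y:y+h,x:x+w],None,fx=s,fy=s,interpolation=cv2.INTER_CUBIC))
crop(a,230,200,200,200,3,'c1');crop(b,110,110,160,170,3.5,'c2');crop(a,100,120,190,180,3,'c3');crop(b,280,100,140,180,3.3,'c4')
E
```

```text
(no output)
```

View pics/c1.png

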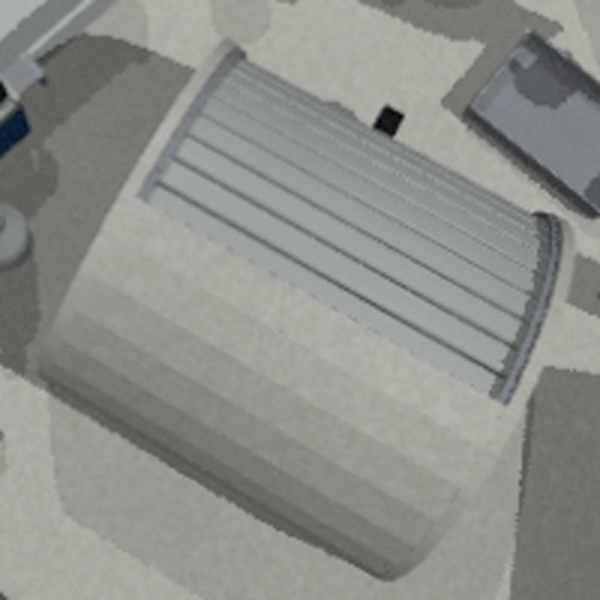

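View pics/c2.png

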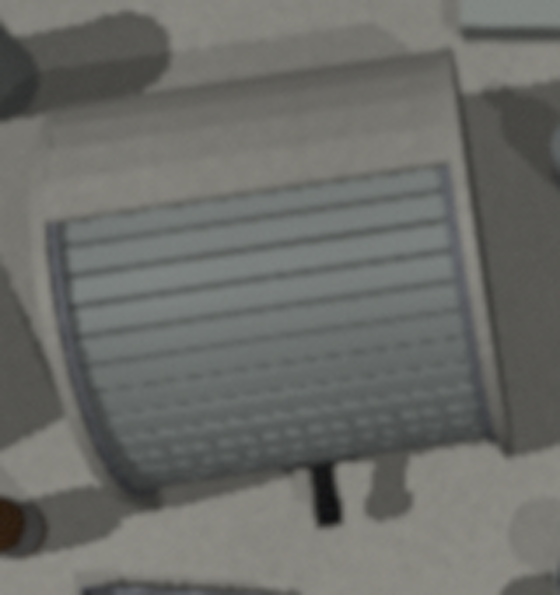

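View pics/c3.png

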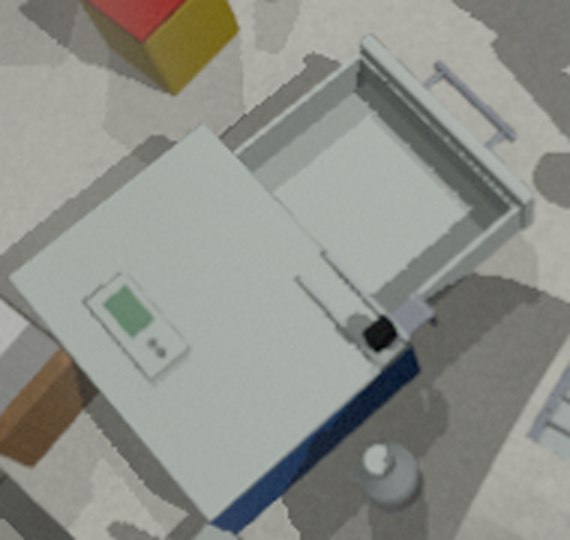

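View pics/c4.png

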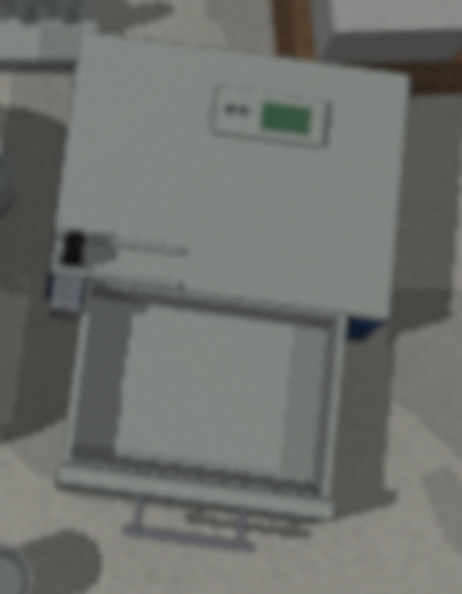

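```bash
cat > fit.py <<'E'
from h import *
from scipy.optimize import least_squares
S=optics.snapshot('scene');T=optics.snapshot('top')
def tw(x,y,a,p):
    c,s=np.cos(a),np.sin(a); return np.array([x+c*p[0]-s*p[1],y+s*p[0]+c*p[1],p[2]])
def unit(v):
    obs=[(S,168.3,162.3,-.13,-.17),(S,103.3,211.7,.13,-.17),(S,170.7,294,.13,.17),(T,306.7,110,.13,.17),(T,404.2,122.7,.13,-.17),(T,397,196.4,-.13,-.17)]
    return np.concatenate([np.array(proj(c,tw(*v,[px,py,.113])))-[u,vv] for c,u,vv,px,py in obs])
r1=least_squares(unit,[.7,-.2,0]);print('unit',r1.x,np.rad2deg(r1.x[2]),np.round(r1.fun,1))
def cab(v):
    x,y,a,ph=v[:4]
    P=lambda sy:tw(x,y,a,[-.18*np.cos(ph),sy*.1675,.105+.18*np.sin(ph)])
    H=tw(x,y,a,[-.222*np.cos(np.deg2rad(13)),0,.055])
    obs=[(S,280,265.7,P(-1)),(S,397.7,333.3,P(1)),(T,123.7,173.4,P(1)),(T,237.1,157.1,P(-1)),(S,359.3,240.3,H),(T,203.1,255.1,H)]
    return np.concatenate([np.array(proj(c,p))-[u,vv] for c,u,vv,p in obs])
r2=least_squares(cab,[.62,.28,0.1,1.3]);print('cab',r2.x,np.rad2deg(r2.x[2]),np.round(r2.fun,1))
U=r1.x;C=r2.x[:3]
for n,p in(('S',S),('T',T)):
    f=cv2.resize(p['frame'],None,fx=1.4,fy=1.4)
    def ln(v,pts,col):
        q=np.array([proj(p,tw(*v,k)) for k in pts])*1.4; cv2.polylines(f,[q.round().astype(int)],False,col,1)
    for z in(0,.113): ln(U,[(-.13,-.17,z),(.13,-.17,z),(.13,.17,z),(-.13,.17,z),(-.13,-.17,z)],(0,0,255))
    d=.18
    ln(U,[(-.115-d,-.135,.106),(-.115-d,.135,.106)],(0,255,0))
    for sy in(-.1795,.1795):
        ln(C,[(-.186,sy,0)]+[(-.186*np.cos(t),sy,.105+.186*np.sin(t)) for t in np.linspace(0,np.pi,25)]+[(.186,sy,0)],(0,0,255))
    t=np.deg2rad(13);ln(C,[(-.168*np.cos(t),0,.105-.176*np.sin(t)),(-.238*np.cos(t),0,.105-.238*np.sin(t))],(0,255,0))
    cv2.imwrite('pics/ov%s.png'%n,f)
np.save('uc.npy',np.r_[U,C])
E
python3 fit.py
```

```text
unit [ 0.76014768 -0.2299196  -0.130569  ] -7.481052649043417 [ 0.5 -2.9 -0.6 -0.5 -0.8 -0.7 -2.8 -1.8 -0.6 -0.7  0.2 -0.1]
cab [0.63102039 0.28605857 0.16232526 1.69731825] 9.300552263774874 [-3.5 -1.3  1.8  0.8 -1.4  0.7  0.5 -0.   0.6  0.1 -0.4  0.1]
```

View pics/ovS.png

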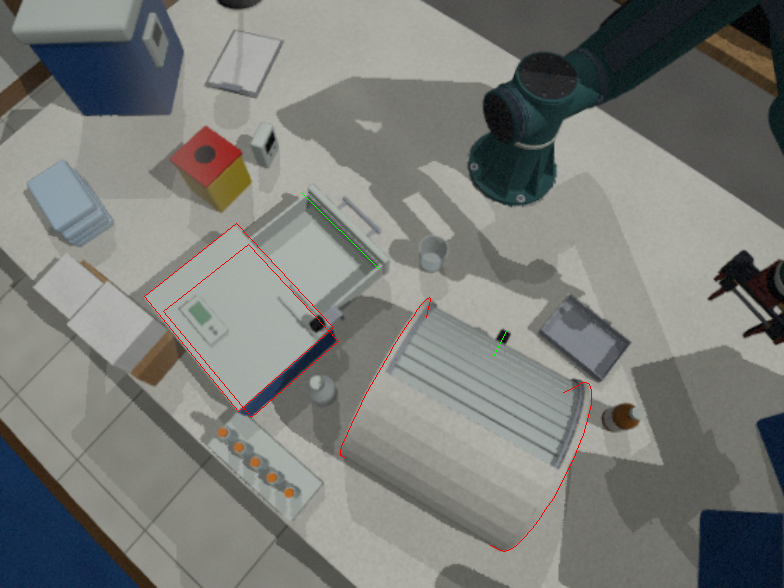

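View pics/ovT.png

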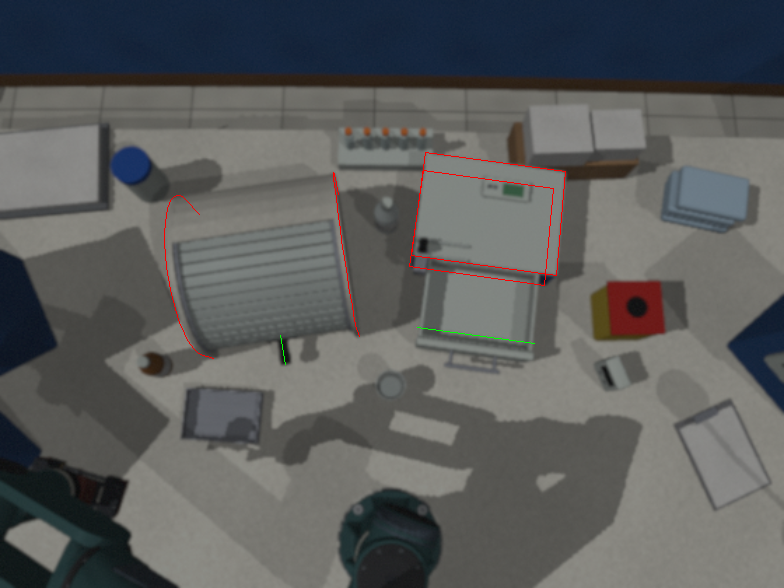

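```bash
cat >> h.py <<'E'
from scipy.spatial.transform import Rotation as Rn
U=C=None
try:
    _v=np.load('uc.npy');U=_v[:3];C=_v[3:]
except Exception: pass
def tw(v,p):
    c,s=np.cos(v[2]),np.sin(v[2]); return np.array([v[0]+c*p[0]-s*p[1],v[1]+s*p[0]+c*p[1],p[2]])
def RT(yaw,pitch,flip=1):
    """tool x: pitch deg below horizontal along heading yaw deg ; jaw z horizontal left of heading (flip -> right)"""
    a,b=np.deg2rad(yaw),np.deg2rad(pitch)
    x=np.array([np.cos(a)*np.cos(b),np.sin(a)*np.cos(b),-np.sin(b)]); z=flip*np.array([-np.sin(a),np.cos(a),0]); return np.c_[x,np.cross(z,x),z]
def goal(tcp,R=None,s=None):
    s=s or monitor.sense(); d=(np.array(tcp)-s['eef_pos'])*100
    rv=np.zeros(3) if R is None else Rn.from_matrix(R@np.array(s['eef_rot']).T).as_rotvec(degrees=True)
    print('shift',np.round(d,2),'turn',np.round(rv,2),'rows>=',round(max(np.linalg.norm(d)/5,np.linalg.norm(rv)/8.59),1))
E
python3 - <<'E'
from h import *
yaw=np.rad2deg(C[2])
H=tw(C,[-.222*np.cos(np.deg2rad(13)),0,.055]);print('H',H)
R=RT(yaw,50); x=R[:,0]
g=H+.012*x; print('tcp at grasp',g)   # put grasp a bit
print('pre'); goal(H-.09*x,R); goal([.3,.33,.33],RT(yaw,50))
E
```

```text
H [0.41755381 0.25109997 0.055     ]
tcp at grasp [0.42516586 0.25234656 0.04580747]
pre
shift [ 21.1  -33.93  -9.87] turn [ -1.79 -40.24  22.76] rows>= 8.2
shift [ 15.05 -25.1   10.74] turn [ -1.79 -40.24  22.76] rows>= 6.2
```

```bash
python3 -m crank '5 -8 10 0 0 0 0; 10 -17 10 0 0 0 0;15 -25 10.7 -1.8 -40.2 22.8 0;15 -25 10.7 -1.8 -40.2 22.8 0;15 -25 10.7 -1.8 -40.2 22.8 0;15 -25 10.7 -1.8 -40.2 22.8 0;15 -25 10.7 -1.8 -40.2 22.8 0;15 -25 10.7 -1.8 -40.2 22.8 0;15 -25 10.7 -1.8 -40.2 22.8 0;15 -25 10.7 -1.8 -40.2 22.8 0'
python3 - <<'E'
from h import *
yaw=np.rad2deg(C[2]);st()
H=tw(C,[-.222*np.cos(np.deg2rad(13)),0,.055])
R=RT(yaw,50); x=R[:,0]
goal(H-.07*x,R)
E
```

```text
t: 2.6
eef_pos: [0.2993, 0.3316, 0.33]
eef_rot: [[0.633, -0.757, -0.163], [0.105, -0.124, 0.987], [-0.767, -0.642, 0.001]]
ft_force: [0.3, 0.5, -0.6]
finger_gap: 0.088
t 2.6 p [0.2993 0.3316 0.33  ] F [ 0.3  0.5 -0.6] gap 0.088
[[ 0.633 -0.757 -0.163]
 [ 0.105 -0.124  0.987]
 [-0.767 -0.642  0.001]]
[ 65.4  -7.8 117.1 -41.3  53.6 -13.8]
shift [  7.39  -8.78 -22.13] turn [-0.02 -0.1  -0.05] rows>= 5.0
```

```bash
python3 -m crank '2 -2.5 -4.5 0 0 0 0;4 -5 -9 0 0 0 0;6 -7 -14 0 0 0 0;7.4 -8.8 -19 0 0 0 0;7.4 -8.8 -22.1 0 0 0 0;7.4 -8.8 -22.1 0 0 0 0;7.4 -8.8 -22.1 0 0 0 0'
python3 - <<'E'
from h import *
yaw=np.rad2deg(C[2]);st()
H=tw(C,[-.222*np.cos(np.deg2rad(13)),0,.055])
R=RT(yaw,50); x=R[:,0]
goal(H+.014*x,R)
for c in('scene','top'):
    p=optics.snapshot(c);f=p['frame'];u,v=map(int,proj(p,H));
    cv2.imwrite('pics/pg_%s.png'%c,cv2.resize(f[v-50:v+50,u-60:u+60],None,fx=6,fy=6,interpolation=cv2.INTER_CUBIC))
E
```

```text
t: 3.3
eef_pos: [0.3835, 0.2342, 0.1752]
eef_rot: [[0.576, -0.799, -0.169], [0.11, -0.129, 0.985], [-0.81, -0.587, 0.014]]
ft_force: [-0.4, 0.4, 0.4]
finger_gap: 0.0879
t 3.3 p [0.3835 0.2342 0.1752] F [-0.4  0.4  0.4] gap 0.0879
[[ 0.576 -0.799 -0.169]
 [ 0.11  -0.129  0.985]
 [-0.81  -0.587  0.014]]
[ 33.7   2.6 134.2 -55.1  16.2 -15.8]
shift [  4.29   1.83 -13.09] turn [-0.11 -4.15 -0.48] rows>= 2.8
```

View pics/pg_scene.png

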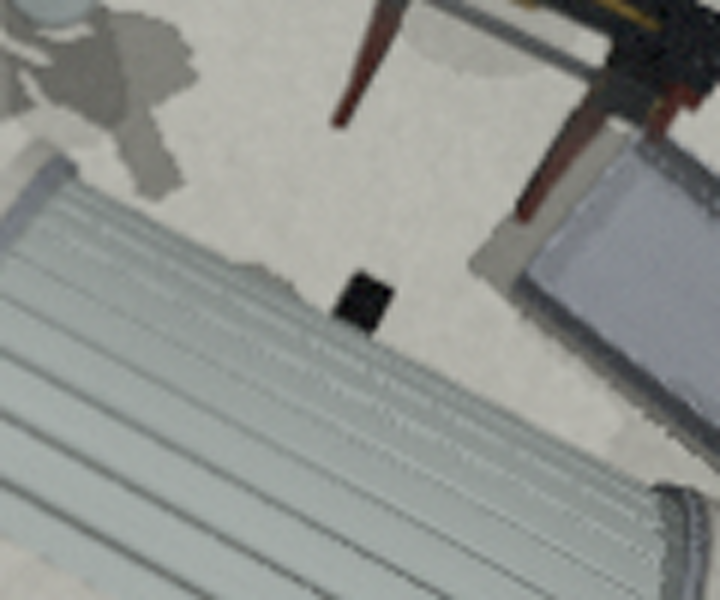

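View pics/pg_top.png

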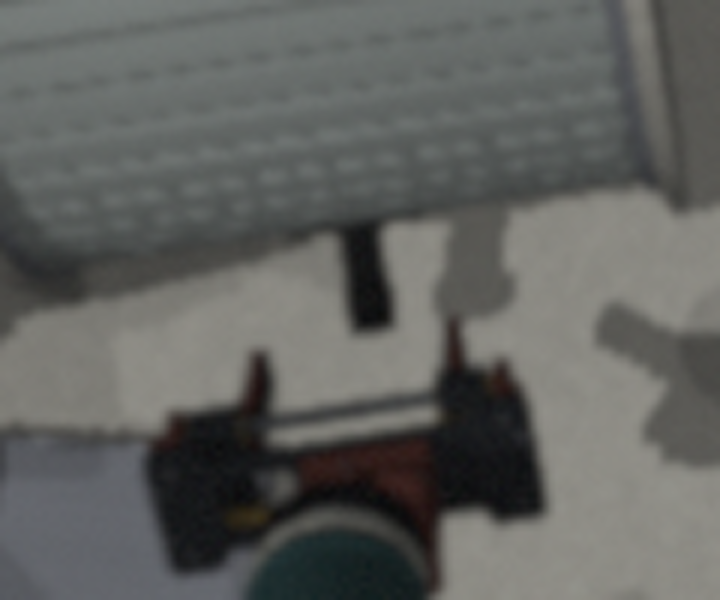

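```bash

python3 - <<'E'
from h import *
yaw=np.rad2deg(C[2])
H=tw(C,[-.222*np.cos(np.deg2rad(13)),0,.055])
R=RT(yaw,67); x=R[:,0]
goal(H-.07*x,R)
E
```

```text
shift [ 0.79  1.2  -5.6 ] turn [-2.94 12.65 -0.44] rows>= 1.5
```

```bash
python3 -m crank '-1 0.5 2 -1 6 0 0;-1 0.5 2 -3 12.6 -0.4 0;-1 0.5 2 -3 12.6 -0.4 0'
python3 - <<'E'
from h import *
st()
yaw=np.rad2deg(C[2])
H=tw(C,[-.222*np.cos(np.deg2rad(13)),0,.055])
R=RT(yaw,67); x=R[:,0]
goal(H-.07*x,R)
E
```

```text
t: 3.7
eef_pos: [0.3747, 0.234, 0.1936]
eef_rot: [[0.419, -0.895, -0.154], [0.054, -0.145, 0.988], [-0.906, -0.423, -0.013]]
ft_force: [1.8, -0.7, -0.7]
finger_gap: 0.0878
t 3.7 p [0.3747 0.234  0.1936] F [ 1.8 -0.7 -0.7] gap 0.0878
[[ 0.419 -0.895 -0.154]
 [ 0.054 -0.145  0.988]
 [-0.906 -0.423 -0.013]]
[ 3.170e+01  1.000e-01  1.244e+02 -1.830e+01  3.380e+01 -5.400e+01]
shift [ 1.59  1.26 -7.42] turn [0.41 2.1  0.4 ] rows>= 1.5
```

```bash
python3 -m crank '0.8 0.6 -3.7 0.4 2.1 0.4 0;1.6 1.2 -7.4 0.4 2.1 0.4 0;1.6 1.2 -7.4 0.4 2.1 0.4 0;1.6 1.2 -7.4 0.4 2.1 0.4 0'
python3 - <<'E'
from h import *
st()
yaw=np.rad2deg(C[2])
H=tw(C,[-.222*np.cos(np.deg2rad(13)),0,.055])
R=RT(yaw,67); x=R[:,0]
goal(H+.014*x,R)
for c in('scene','top'):
    p=optics.snapshot(c);f=p['frame'];u,v=map(int,proj(p,H));
    cv2.imwrite('pics/ph_%s.png'%c,cv2.resize(f[v-50:v+50,u-60:u+60],None,fx=6,fy=6,interpolation=cv2.INTER_CUBIC))
E
```

```text
t: 4.1
eef_pos: [0.3912, 0.2446, 0.1188]
eef_rot: [[0.387, -0.908, -0.16], [0.06, -0.148, 0.987], [-0.92, -0.392, -0.003]]
ft_force: [-0.1, 1.4, -0.3]
finger_gap: 0.0874
t 4.1 p [0.3912 0.2446 0.1188] F [-0.1  1.4 -0.3] gap 0.0874
[[ 0.387 -0.908 -0.16 ]
 [ 0.06  -0.148  0.987]
 [-0.92  -0.392 -0.003]]
[ 30.3  10.8 127.1 -22.6  22.  -49.4]
shift [ 3.18  0.74 -7.67] turn [0.16 0.11 0.11] rows>= 1.7
```

View pics/ph_scene.png

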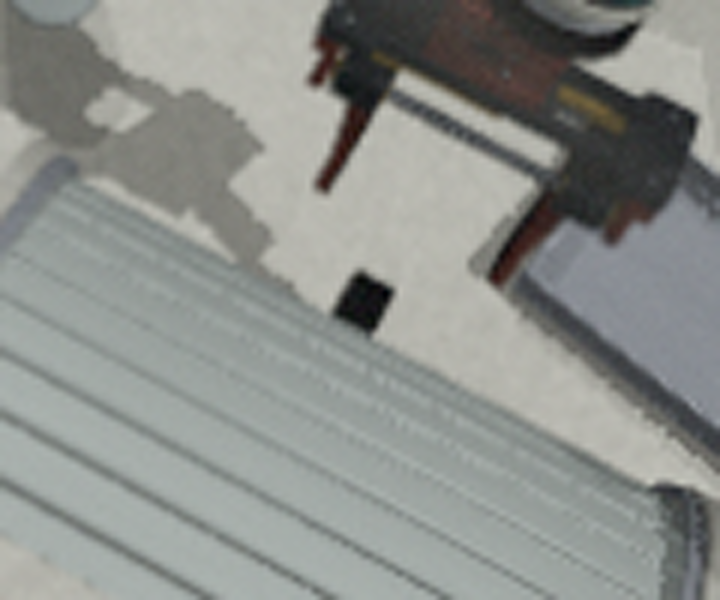

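View pics/ph_top.png

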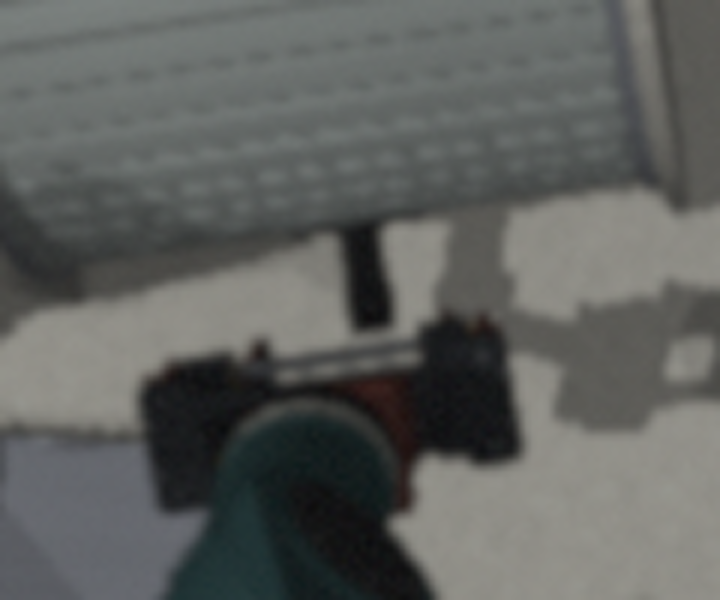

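```bash
python3 -m crank '1.4 0.2 -3.5 0 0 0 0;1.4 0.2 -3.5 0 0 0 0;1.4 0.2 -3.5 0 0 0 0'
python3 - <<'E'
from h import *
st()
yaw=np.rad2deg(C[2])
H=tw(C,[-.222*np.cos(np.deg2rad(13)),0,.055])
for q in(67,72,77):
    R=RT(yaw,q); x=R[:,0]
    goal(H+.014*x,R)
E
```

```text
t: 4.5
eef_pos: [0.4057, 0.2463, 0.0851]
eef_rot: [[0.39, -0.907, -0.159], [0.06, -0.147, 0.987], [-0.919, -0.394, -0.002]]
ft_force: [-0.1, -0.2, -0.3]
finger_gap: 0.0877
t 4.5 p [0.4057 0.2463 0.0851] F [-0.1 -0.2 -0.3] gap 0.0877
[[ 0.39  -0.907 -0.159]
 [ 0.06  -0.147  0.987]
 [-0.919 -0.394 -0.002]]
[ 29.3  16.3 128.  -30.3  15.9 -42.1]
shift [ 1.72  0.57 -4.3 ] turn [0.1  0.25 0.17] rows>= 0.9
shift [ 1.61  0.55 -4.34] turn [-0.7   5.19  0.17] rows>= 0.9
shift [ 1.49  0.53 -4.37] turn [-1.5  10.12  0.16] rows>= 1.2
```

```bash
python3 -m crank '0.7 0.3 -2 -0.9 6 0.1 0;1.5 0.5 -4.2 -0.9 6 0.1 0;1.5 0.5 -4.2 -0.9 6 0.1 0;1.5 0.5 -4.2 -0.9 6 0.1 0'
python3 - <<'E'
from h import *
st()
yaw=np.rad2deg(C[2])
H=tw(C,[-.222*np.cos(np.deg2rad(13)),0,.055])
R=RT(yaw,72); x=R[:,0]
goal(H+.014*x,R)
E
```

```text
t: 4.9
eef_pos: [0.4206, 0.2514, 0.0436]
eef_rot: [[0.292, -0.943, -0.16], [0.047, -0.153, 0.987], [-0.955, -0.296, -0.0]]
ft_force: [-1.3, 0.7, -0.3]
finger_gap: 0.0879
t 4.9 p [0.4206 0.2514 0.0436] F [-1.3  0.7 -0.3] gap 0.0879
[[ 0.292 -0.943 -0.16 ]
 [ 0.047 -0.153  0.987]
 [-0.955 -0.296 -0.   ]]
[ 26.8  22.5 123.8 -17.   18.  -56.9]
shift [ 0.12  0.04 -0.2 ] turn [ 0.15 -0.76  0.09] rows>= 0.1
```

Now grip, gently.

```bash
python3 -m crank '0 0 0 0 0 0 0.85;0 0 0 0 0 0 0.85;0 0 0 0 0 0 0.85;0 0 0 0 0 0 0.85;0 0 0 0 0 0 0.85;0 0 0 0 0 0 0.85' 25
python3 - <<'E'
from h import *
C0=C
ax=tw(C,[0,0,.105]);print(ax)
s=st()
# arc: handle angles & TCP shift
H0=tw(C,[-.222*np.cos(np.deg2rad(-13)),0,.105+.222*np.sin(np.deg2rad(-13))])
for t in range(0,110,10):
    a=np.deg2rad(-13+t);H=tw(C,[-.222*np.cos(a),0,.105+.222*np.sin(a)]);print(t,np.round((H-H0)*100,1))
p=optics.snapshot('top');find(p,['shutter_handle'])
u,v=map(int,proj(p,H0));cv2.imwrite('pics/gr.png',cv2.resize(p['frame'][v-50:v+50,u-60:u+60],None,fx=6,fy=6,interpolation=cv2.INTER_CUBIC))
E
```

```text
t: 5.5
eef_pos: [0.421, 0.2516, 0.0421]
eef_rot: [[0.291, -0.943, -0.16], [0.047, -0.153, 0.987], [-0.955, -0.295, -0.0]]
ft_force: [0.5, -0.4, 0.2]
finger_gap: 0.0435
[0.63102039 0.28605857 0.105     ]
t 5.5 p [0.421  0.2516 0.0421] F [ 0.5 -0.4  0.2] gap 0.0435
[[ 0.291 -0.943 -0.16 ]
 [ 0.047 -0.153  0.987]
 [-0.955 -0.295 -0.   ]]
[ 26.8  22.8 123.8 -17.   17.8 -56.9]
0 [0. 0. 0.]
10 [-0.5 -0.1  3.8]
20 [-0.4 -0.1  7.7]
30 [ 0.4  0.1 11.5]
40 [ 1.8  0.3 15.1]
50 [ 3.9  0.6 18.4]
60 [ 6.4  1.  21.2]
70 [ 9.4  1.5 23.6]
80 [12.8  2.1 25.4]
90 [16.4  2.7 26.6]
100 [20.2  3.3 27.2]
shutter_handle 0.78 [0.544 0.269 0.258] [187. 205.]
```

View pics/gr.png

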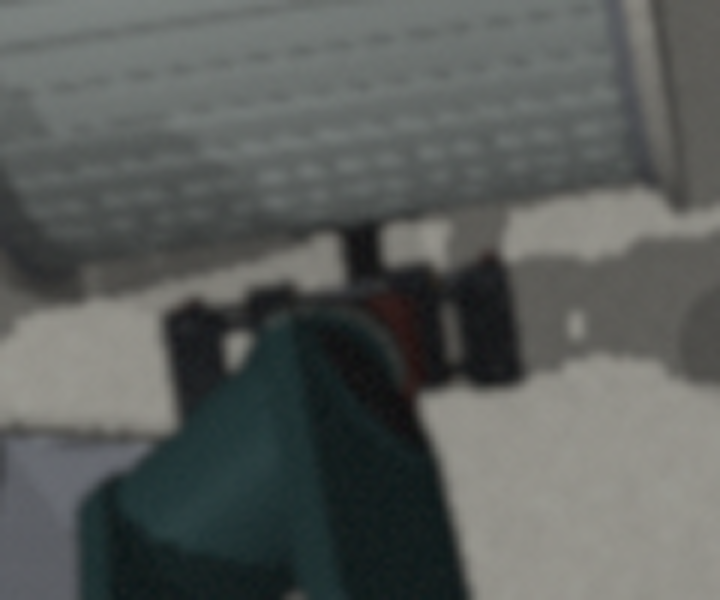

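Still closing (gap 43 mm); continue.

```bash
python3 -m crank '0 0 0 0 0 0 0.85;0 0 0 0 0 0 0.85;0 0 0 0 0 0 0.85;0 0 0 0 0 0 0.85;0 0 0 0 0 0 0.85' 25
```

```text
t: 6.1
eef_pos: [0.4212, 0.25, 0.042]
eef_rot: [[0.29, -0.943, -0.16], [0.044, -0.154, 0.987], [-0.956, -0.294, -0.003]]
ft_force: [5.9, -12.7, 1.2]
finger_gap: 0.0239
```

```bash
python3 -m crank '0 -0.15 0 0 0 0 0.85;-0.1 -0.15 1 0 1 0 0.85;-0.3 -0.2 2 -0.3 2 0 0.85;-0.4 -0.2 3 -0.5 3 0 0.85;-0.5 -0.2 3.8 -0.7 4 0 0.85;-0.5 -0.3 4.8 -0.8 5 0 0.85;-0.5 -0.3 5.8 -1 6 0 0.85;-0.4 -0.3 6.8 -1.1 7 0 0.85;-0.4 -0.3 7.7 -1.3 8 0 0.85' 30
python3 - <<'E'
from h import *
st()
p=optics.snapshot('scene');save(p,'lift1')
E
```

```text
t: 7.0
eef_pos: [0.4169, 0.2492, 0.119]
eef_rot: [[0.154, -0.975, -0.16], [0.026, -0.158, 0.987], [-0.988, -0.156, 0.001]]
ft_force: [4.5, 2.5, -7.3]
finger_gap: 0.0238
t 7.0 p [0.4169 0.2492 0.119 ] F [ 4.5  2.5 -7.3] gap 0.0238
[[ 0.154 -0.975 -0.16 ]
 [ 0.026 -0.158  0.987]
 [-0.988 -0.156  0.001]]
[ 24.6  15.1 114.   -3.5  42.2 -72.3]
```

View pics/lift1.png

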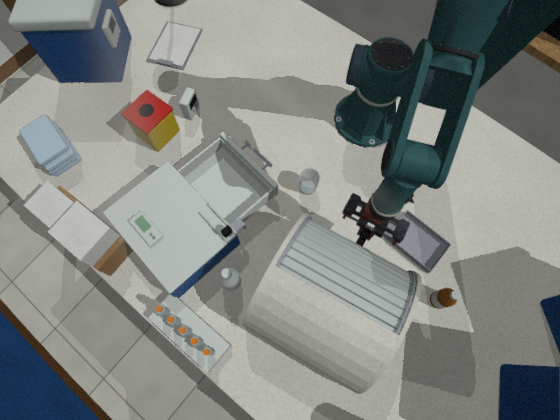

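```bash
python3 -m crank '0.1 0 1 -0.2 1 0 0.85;0.3 0.1 1.9 -0.3 2 0 0.85;0.5 0.1 2.9 -0.4 3 0 0.85;0.8 0.2 3.8 -0.6 4 0 0.85;1.1 0.2 4.7 -0.7 5 0 0.85;1.5 0.3 5.6 -0.8 6 0 0.85;1.8 0.3 6.5 -0.9 7 0 0.85;2.2 0.4 7.4 -1 8 0 0.85;2.7 0.5 8.3 -1.1 9 0 0.85;3.2 0.5 9.1 -1.3 10 0 0.85' 30
```

```text
t: 8.05
eef_pos: [0.4476, 0.2543, 0.2092]
eef_rot: [[-0.022, -0.987, -0.16], [0.003, -0.16, 0.987], [-1.0, 0.021, 0.007]]
ft_force: [-1.3, 5.7, -4.3]
finger_gap: 0.0242
```

```bash
python3 - <<'E'
from h import *
st()
p=optics.snapshot('scene');save(p,'lift2')
H0=np.array([.4212,.25,.042])
for t in range(40,110,10):
    a=np.deg2rad(-13+t);H=tw(C,[-.222*np.cos(a),0,.105+.222*np.sin(a)]);print(t,np.round(H,3))
E
```

```text
t 8.05 p [0.4476 0.2543 0.2092] F [-1.3  5.7 -4.3] gap 0.0242
[[-0.022 -0.987 -0.16 ]
 [ 0.003 -0.16   0.987]
 [-1.     0.021  0.007]]
[ 21.4  14.9  97.1   0.7  69.1 -78. ]
40 [0.436 0.254 0.206]
50 [0.456 0.257 0.239]
60 [0.482 0.262 0.267]
70 [0.512 0.267 0.291]
80 [0.545 0.272 0.309]
90 [0.582 0.278 0.321]
100 [0.62  0.284 0.327]
```

View pics/lift2.png

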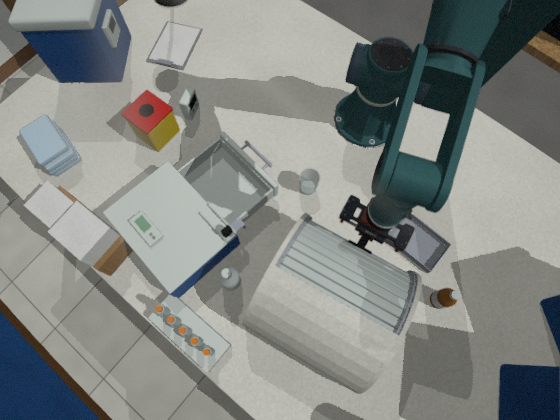

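```bash
python3 -m crank '0.7 0.1 1 0 0 0 0.85;1.4 0.2 1.9 0 0 0 0.85;2.1 0.4 2.7 0 0 0 0.85;2.8 0.5 3.4 0 0 0 0.85;3.5 0.6 4 0 0 0 0.85;4.5 0.8 4.8 0 0 0 0.85;5.5 0.9 5.6 0 0 0 0.85;6.5 1.1 6.4 0 0 0 0.85;7.6 1.3 7 0 0 0 0.85;8.7 1.4 7.6 0 0 0 0.85' 30
python3 - <<'E'
from h import *
st()
E
```

```text
t: 9.1
eef_pos: [0.5365, 0.2689, 0.2863]
eef_rot: [[-0.019, -0.987, -0.16], [0.004, -0.16, 0.987], [-1.0, 0.018, 0.007]]
ft_force: [-1.8, 8.3, -3.7]
finger_gap: 0.0238
t 9.1 p [0.5365 0.2689 0.2863] F [-1.8  8.3 -3.7] gap 0.0238
[[-0.019 -0.987 -0.16 ]
 [ 0.004 -0.16   0.987]
 [-1.     0.018  0.007]]
[ 19.6  18.2  80.8   0.6  81.8 -79.7]
```

```bash
python3 -m crank '1 0.2 0.5 0 0 0 0.85;2 0.4 0.9 0 0 0 0.85;3 0.5 1.3 0 0 0 0.85;4 0.7 1.6 0 0 0 0.85;5 0.9 1.8 0 0 0 0.85;6 1.1 2 0 0 0 0.85;7 1.2 2.2 0 0 0 0.85;8 1.4 2.3 0 0 0 0.85;8.8 1.5 2.4 0 0 0 0.85;9.4 1.6 2.5 0 0 0 0.85' 30
python3 - <<'E'
from h import *
st();p=optics.snapshot('top');save(p,'lift3')
E
```

```text
t: 10.1
eef_pos: [0.6307, 0.2843, 0.31]
eef_rot: [[-0.02, -0.987, -0.16], [0.003, -0.16, 0.987], [-1.0, 0.019, 0.006]]
ft_force: [-0.0, 6.5, -8.6]
finger_gap: 0.0237
t 10.1 p [0.6307 0.2843 0.31  ] F [-0.   6.5 -8.6] gap 0.0237
[[-0.02  -0.987 -0.16 ]
 [ 0.003 -0.16   0.987]
 [-1.     0.019  0.006]]
[ 18.3  25.7  66.1   0.5  89.2 -81. ]
```

View pics/lift3.png

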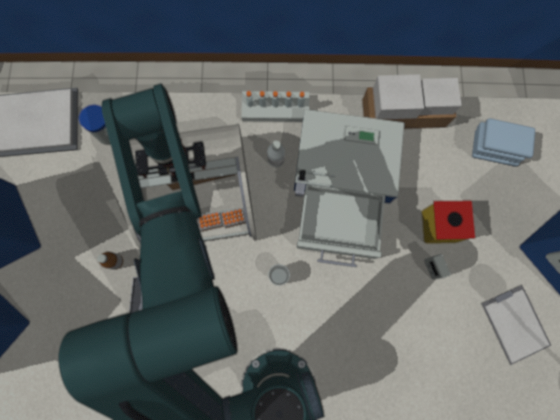

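```bash
python3 -m crank '0 0 0 0 0 0 0.3;0 0 0 0 0 0 0.3;0 0 0 0 0 0 0.3;0 0 0 0 0 0 0.3;0 0 4 0 0 0 0.3;0 0 8 0 0 0 0;-5 -3 11 0 0 0 0;-9 -6 11 0 0 0 0;-13 -10 11 0 0 0 0;-16 -14 11 0 0 0 0'
python3 -m crank '-1 -4 0 0 0 0 0;-2 -9 0 0 0 0 0;-3 -14 0 0 0 0 0;-4 -18 0 0 0 0 0;-5 -23 0 0 0 0 0;-5 -28 0 0 0 0 0;-5 -32 0 0 0 0 0;-5 -32 0 0 0 0 0'
python3 - <<'E'
from h import *
st()
for c in('scene','top'):
    p=optics.snapshot(c);save(p,'op_'+c)
    find(p,['carton_1','glove_box','shutter_handle','lock_grip','drawer_in','drawer_handle'],5)
E
```

```text
t: 11.15
eef_pos: [0.4812, 0.1584, 0.4218]
eef_rot: [[-0.017, -0.987, -0.161], [0.002, -0.161, 0.987], [-1.0, 0.016, 0.005]]
ft_force: [0.7, -1.3, 0.6]
finger_gap: 0.0879
t: 11.95
eef_pos: [0.4326, -0.1654, 0.421]
eef_rot: [[-0.018, -0.988, -0.154], [-0.0, -0.154, 0.988], [-1.0, 0.018, 0.003]]
ft_force: [-0.8, -0.5, -0.0]
finger_gap: 0.0878
t 11.95 p [ 0.4326 -0.1654  0.421 ] F [-0.8 -0.5 -0. ] gap 0.0878
[[-0.018 -0.988 -0.154]
 [-0.    -0.154  0.988]
 [-1.     0.018  0.003]]
[ -29.     2.2   83.    -0.5   95.8 -128. ]
carton_1 0.94 [0.55  0.152 0.102] [311. 249.]
carton_1 0.87 [0.535 0.227 0.107] [334. 261.]
carton_1 0.62 [0.517 0.304 0.105] [359. 272.]
carton_1 0.59 [0.508 0.381 0.101] [381. 287.]
carton_1 0.23 [ 0.703 -0.205  0.115] [188. 213.]
glove_box 0.52 [ 0.52  -0.206  0.033] [230. 181.]
shutter_handle 0.91 [0.64  0.291 0.282] [340. 295.]
shutter_handle 0.25 [ 0.545 -0.522  0.147] [150. 117.]
lock_grip 0.63 [ 0.655 -0.06   0.119] [234. 230.]
lock_grip 0.63 [0.407 0.547 0.088] [445. 296.]
drawer_in 0.68 [ 0.52  -0.21   0.033] [229. 181.]
drawer_handle 0.89 [ 0.518 -0.205  0.034] [231. 181.]
carton_1 0.85 [0.505 0.301 0.102] [186. 226.]
carton_1 0.64 [0.524 0.23  0.105] [208. 221.]
carton_1 0.64 [0.502 0.381 0.106] [161. 227.]
carton_1 0.35 [ 0.362 -0.001  0.011] [279. 274.]
shutter_handle 0.62 [0.639 0.279 0.278] [184. 171.]
shutter_handle 0.33 [ 0.512 -0.149  0.031] [323. 229.]
lock_grip 0.52 [ 0.644 -0.07   0.121] [302. 184.]
drawer_in 0.71 [0.402 0.542 0.082] [111. 258.]
drawer_in 0.65 [ 0.514 -0.149  0.032] [324. 228.]
drawer_handle 0.62 [ 0.516 -0.154  0.037] [325. 228.]
drawer_handle 0.52 [0.5   0.382 0.106] [161. 227.]
drawer_handle 0.32 [0.398 0.541 0.082] [111. 259.]
```

View pics/op_scene.png

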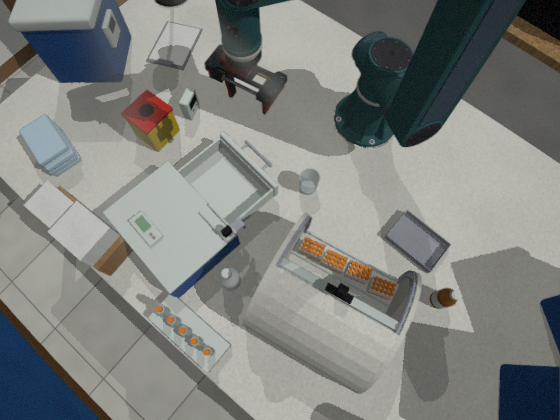

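View pics/op_top.png

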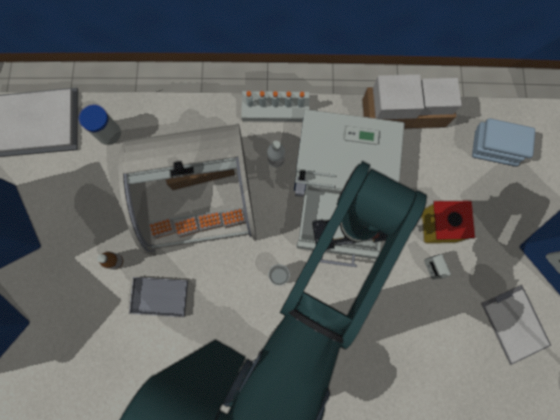

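```bash
cat > fit2.py <<'E'
from h import *
from scipy.optimize import least_squares
S=optics.snapshot('scene');T=optics.snapshot('top')
cs=lambda x,y:(100+x/3,120+y/3); ct=lambda x,y:(280+x/3.3,100+y/3.3)
obs=[(S,cs(205,127),(-.13,-.17,.113),0),(S,cs(10,275),(.13,-.17,.113),0),(S,cs(212,522),(.13,.17,.113),0),(T,ct(88,33),(.13,.17,.113),0),(T,ct(410,75),(.13,-.17,.113),0),(T,ct(386,318),(-.13,-.17,.113),0),
(S,cs(368,38),(-.142,-.135,.106),1),(S,cs(530,205),(-.142,.135,.106),1),(T,ct(62,466),(-.124,.135,.106),1),(T,ct(331,497),(-.124,-.135,.106),1),
(S,cs(473,103),(-.177,0,.082),1),(T,ct(189,537),(-.177,0,.082),1)]
def f(v):
    return np.concatenate([np.array(proj(c,tw(v,[p[0]-k*v[3],p[1],p[2]])))-uv for c,uv,p,k in obs])
r=least_squares(f,[.76,-.23,-.13,.18],loss='soft_l1');print(r.x,np.rad2deg(r.x[2]));print(np.round(f(r.x).reshape(-1,2),1))
v=r.x
np.save('uc.npy',np.r_[v[:3],C]);np.save('d.npy',v[3])
for n in('S','T'):
    p=S if n=='S' else T; im=cv2.imread('pics/%s0.png'%('scene' if n=='S' else 'top'));k=4
    x0,y0=(100,120) if n=='S' else (270,95)
    g=cv2.resize(im[y0:y0+150 if n=='S' else y0+180,x0:x0+190],None,fx=k,fy=k,interpolation=cv2.INTER_CUBIC)
    def ln(pts,col):
        q=(np.array([proj(p,tw(v,q)) for q in pts])-[x0,y0])*k;cv2.polylines(g,[q.round().astype(int)],False,col,1)
    d=v[3]
    ln([(-.13,-.17,.113),(.13,-.17,.113),(.13,.17,.113),(-.13,.17,.113),(-.13,-.17,.113)],(0,0,255))
    m=-.034-d
    ln([(m-.09,-.125,.034),(m+.09,-.125,.034),(m+.09,.125,.034),(m-.09,.125,.034),(m-.09,-.125,.034)],(0,255,0))
    ln([(m-.108,-.135,.106),(m-.09,-.135,.106),(m-.09,.135,.106),(m-.108,.135,.106),(m-.108,-.135,.106)],(255,0,0))
    ln([(-.125,.143,.156),(-.125,.163,.156),(-.095,.163,.156),(-.095,.143,.156),(-.125,.143,.156)],(0,255,255))
    cv2.imwrite('pics/f2%s.png'%n,g)
E
python3 fit2.py
```

```text
[ 0.75936124 -0.22986047 -0.12688944  0.18613229] -7.270229611595956
[[ 0.4 -3. ]
 [-0.5 -0.4]
 [-0.3 -1. ]
 [-3.  -1.4]
 [-0.7 -0.7]
 [ 0.4  0. ]
 [-0.  -2. ]
 [ 1.6 -3.7]
 [-1.5 -2.7]
 [ 0.9 -0.7]
 [ 0.2 -0.6]
 [-0.9 -1.3]]
```

View pics/f2S.png

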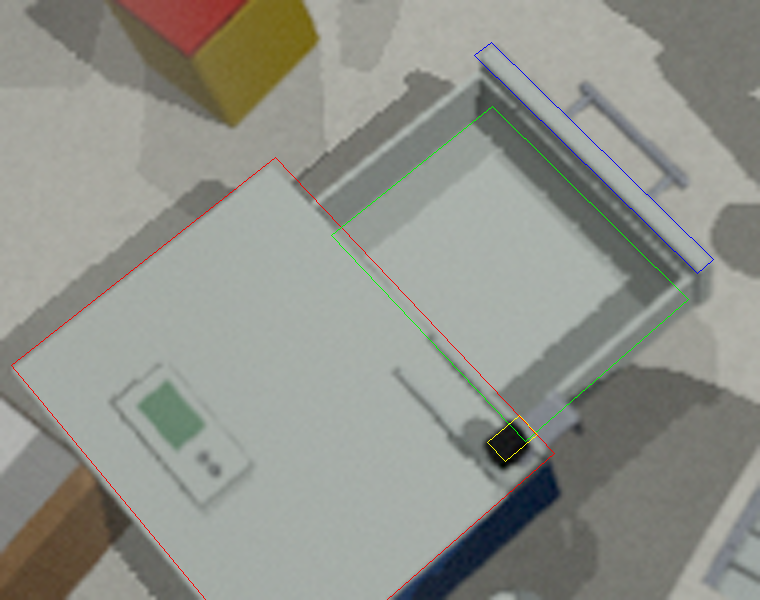

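View pics/f2T.png

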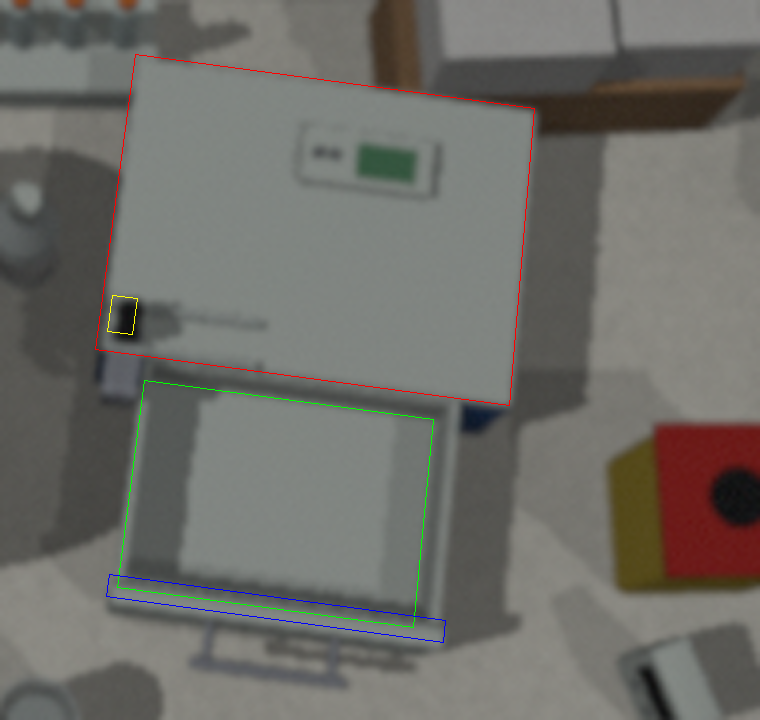

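```bash
python3 - <<'E'
from h import *
s=monitor.sense()
R=np.array(s['eef_rot']);t=np.array(s['eef_pos'])
p=optics.snapshot('scene');print(p['camera_matrix'],p['k1'])
f=p['frame'];g=cv2.resize(f[30:130,180:310],None,fx=6,fy=6,interpolation=cv2.INTER_CUBIC)
for q in(t,t+.044*R[:,2],t-.044*R[:,2],t+.0575*R[:,2],t-.0575*R[:,2]):
    u,v=proj(p,q);print(u,v);cv2.circle(g,(int((u-180)*6),int((v-30)*6)),3,(0,255,0),1)
cv2.imwrite('pics/tcp.png',g)
# base: origin
print(proj(p,[0,0,0]))
E
```

```text
[[383.43171343   0.         276.95914176]
 [  0.         383.43171343 209.1836404 ]
 [  0.           0.           1.        ]] -0.07243283294495703
251.10777415375884 103.55729247804379
266.4451925649972 111.11204419093878
236.05204635739466 96.1683043700759
271.20654571343266 113.46294458841889
231.48996825066993 93.93468395769705
(np.float64(365.63769355306954), np.float64(119.0525158828685))
```

View pics/tcp.png

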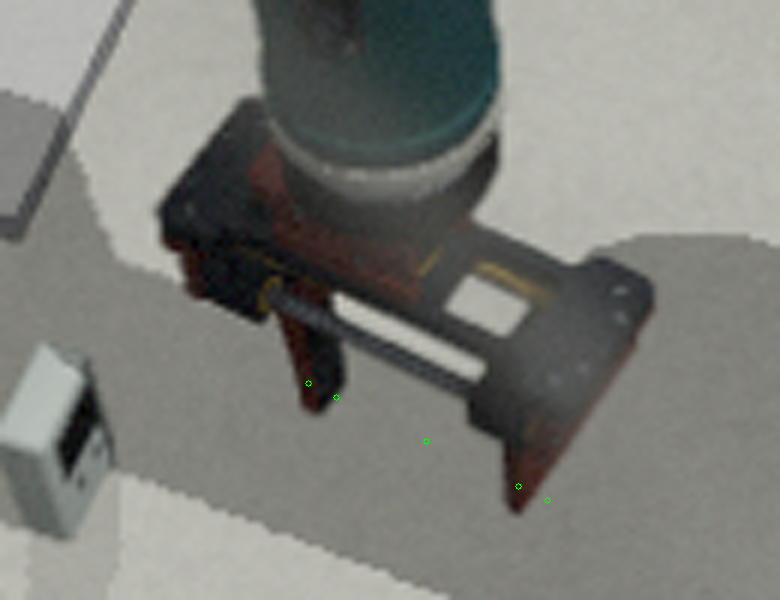

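```bash
python3 - <<'E'
from h import *
C1=np.array([.63102039,.28605857,.16232526])
H=tw(C1,[-.222*np.cos(np.deg2rad(13)),0,.055])
cases={'pg':(np.array([.3835,.2342,.1752]),np.array([-.169,.985,.014])),'ph':(np.array([.3912,.2446,.1188]),np.array([-.16,.987,-.003]))}
for c in('scene','top'):
    p=optics.snapshot(c);u0,v0=map(int,proj(p,H))
    for k,(t,z) in cases.items():
        im=cv2.imread('pics/%s_%s.png'%(k,c))
        for q in(t,t+.046*z,t-.046*z):
            u,v=proj(p,q);a=((np.array([u,v])-[u0-60,v0-50]+.5)*6).round().astype(int);print(c,k,a);cv2.circle(im,tuple(a),4,(0,255,0),1)
        cv2.imwrite('pics/v_%s_%s.png'%(k,c),im)
a=np.vstack([np.hstack([cv2.imread('pics/v_%s_%s.png'%(k,c))[100:460,100:560] for k in('pg','ph')]) for c in('scene','top')])
cv2.imwrite('pics/v.png',cv2.resize(a,(780,600)))
E
```

```text
scene pg [433 166]
scene pg [520 210]
scene pg [347 122]
scene ph [415 225]
scene ph [497 269]
scene ph [333 181]
top pg [360 349]
top pg [268 364]
top pg [451 335]
top ph [358 343]
top ph [271 356]
top ph [445 330]
```

View pics/v.png

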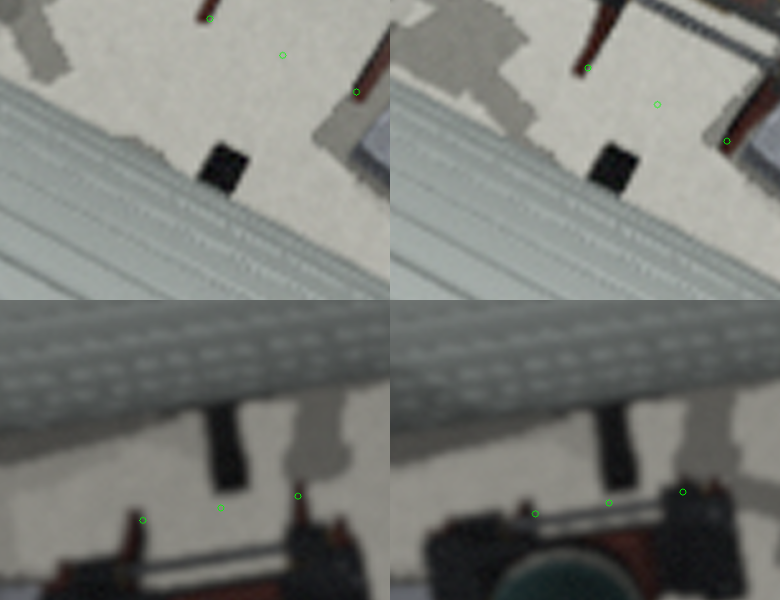

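```bash
cat > fit3.py <<'E'
from h import *
from scipy.optimize import least_squares
exec(open('fit2.py').read().split('def f(v)')[0].split('least_squares\n')[1])
Cab0=np.array([.63102039,.28605857,.16232526])
Hh=lambda c:tw(c,[-.222*np.cos(np.deg2rad(13)),0,.055])
def f(v):
    oS,oT=v[4:6],v[6:8]
    r=[np.array(proj(c,tw(v,[p[0]-k*v[3],p[1],p[2]])))+(oS if c is S else oT)-uv for c,uv,p,k in obs]
    c=v[8:11];ph=v[11]
    P=lambda sy:tw(c,[-.18*np.cos(ph),sy*.1675,.105+.18*np.sin(ph)])
    for cam,u,vv,p in [(S,280,265.7,P(-1)),(S,397.7,333.3,P(1)),(T,123.7,173.4,P(1)),(T,237.1,157.1,P(-1)),(S,359.3,240.3,Hh(c)),(T,203.1,255.1,Hh(c))]:
        r.append(np.array(proj(cam,p))+(oS if cam is S else oT)-[u,vv])
    r.append(np.r_[oS-[-1.5,2],oT-[-.8,-1.8]]/.5)
    return np.concatenate(r)
r=least_squares(f,np.r_[.76,-.23,-.13,.18,-1.5,2,-.8,-1.8,Cab0,1.6],loss='soft_l1');v=r.x
print(np.round(v,4),np.rad2deg(v[[2,10]]));print(np.round(f(v).reshape(-1,2),1).tolist()); print('H',Hh(v[8:11]))
np.save('uc.npy',np.r_[v[:3],v[8:11]]);np.save('d.npy',v[3]);np.save('off.npy',v[4:8])
for n in('S','T'):
    p=S if n=='S' else T; o=v[4:6] if n=='S' else v[6:8];im=cv2.imread('pics/%s0.png'%('scene' if n=='S' else 'top'));k=4
    x0,y0=(100,120) if n=='S' else (270,95)
    g=cv2.resize(im[y0:y0+150 if n=='S' else y0+180,x0:x0+190],None,fx=k,fy=k,interpolation=cv2.INTER_CUBIC)
    def ln(pts,col):
        q=(np.array([proj(p,tw(v,q)) for q in pts])+o-[x0,y0]+.5)*k;cv2.polylines(g,[q.round().astype(int)],False,col,1)
    d=v[3]
    ln([(-.13,-.17,.113),(.13,-.17,.113),(.13,.17,.113),(-.13,.17,.113),(-.13,-.17,.113)],(0,0,255))
    m=-.034-d
    ln([(m-.09,-.125,.034),(m+.09,-.125,.034),(m+.09,.125,.034),(m-.09,.125,.034),(m-.09,-.125,.034)],(0,255,0))
    ln([(m-.108,-.135,.106),(m-.09,-.135,.106),(m-.09,.135,.106),(m-.108,.135,.106),(m-.108,-.135,.106)],(255,0,0))
    ln([(-.125,.143,.156),(-.125,.163,.156),(-.095,.163,.156),(-.095,.143,.156),(-.125,.143,.156)],(0,255,255))
    cv2.imwrite('pics/f3%s.png'%n,g)
E
python3 fit3.py
```

```text
[ 0.7521 -0.2317 -0.127   0.1865 -1.3571  2.7586 -0.3578 -1.623   0.6236
  0.2833  0.1634  1.7117] [-7.27906999  9.36333619]
[[0.3, -2.1], [-0.5, 0.3], [-0.3, -0.6], [-2.8, -1.0], [-0.5, -0.3], [0.7, 0.6], [-0.2, -1.1], [1.4, -2.9], [-1.3, -1.9], [1.1, 0.1], [-0.1, 0.4], [-0.7, -0.6], [-4.4, -0.6], [0.8, 1.2], [-1.0, 0.8], [0.9, -0.1], [-0.2, 0.6], [0.1, 0.7], [0.3, 1.5], [0.9, 0.4]]
H [0.41021121 0.24806306 0.055     ]
```

View pics/f3S.png

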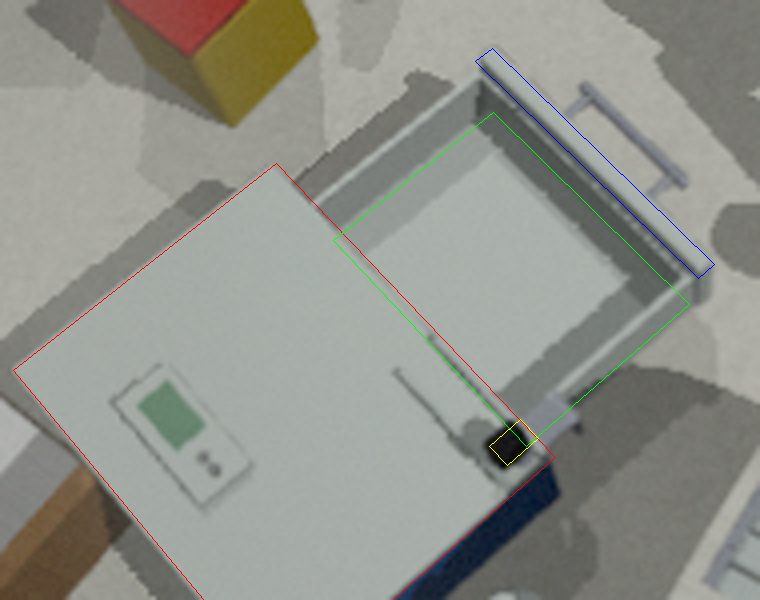

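View pics/f3T.png

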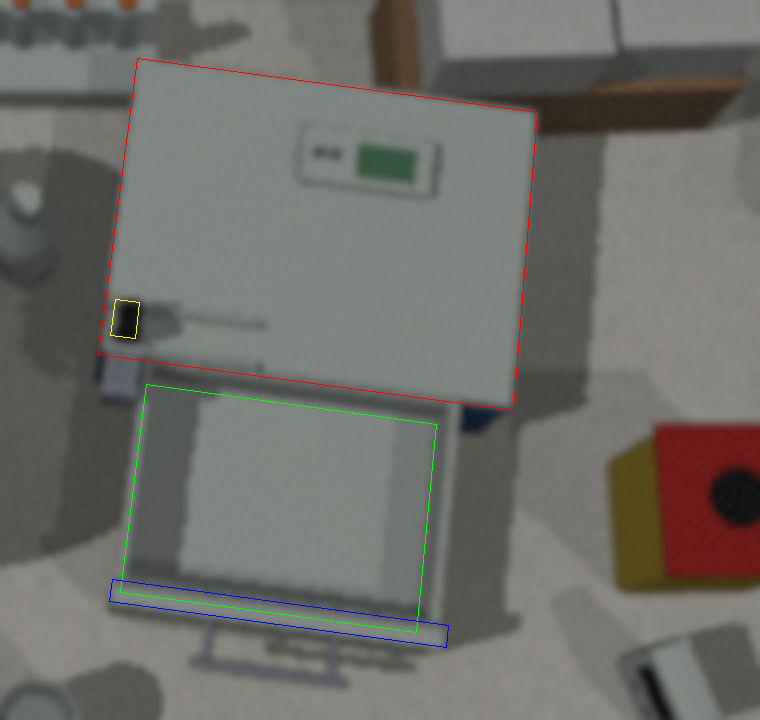

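```bash
cat >> h.py <<'E'
try: OFF=np.load('off.npy')
except Exception: OFF=np.zeros(4)
def off(c): return OFF[:2] if c=='scene' else OFF[2:]
def tocab(P,v):
    d=np.array(P)[:2]-v[:2];c,s=np.cos(v[2]),np.sin(v[2]);return np.array([c*d[0]+s*d[1],-s*d[0]+c*d[1]])
def oranges(p,c,z,box,v,amin=15):
    """box u0,u1,v0,v1"""
    f=p['frame'];hs=cv2.cvtColor(f,cv2.COLOR_BGR2HSV)
    m=((hs[...,0]>3)&(hs[...,0]<20)&(hs[...,1]>130)&(hs[...,2]>90)).astype(np.uint8)
    mm=np.zeros_like(m);mm[box[2]:box[3],box[0]:box[1]]=m[box[2]:box[3],box[0]:box[1]]
    mm=cv2.morphologyEx(mm,cv2.MORPH_CLOSE,np.ones((3,3)))
    n,l,s,ce=cv2.connectedComponentsWithStats(mm)
    out=[]
    for i in range(1,n):
        if s[i,4]<amin: continue
        pts=np.argwhere(l==i)[:,::-1].astype(np.float32)
        ctr,sz,an=cv2.minAreaRect(pts); cc=np.array(ctr)-off(c)
        W=atz(p,*cc,z); bx=np.array([tocab(atz(p,*(q-off(c)),z),v) for q in cv2.boxPoints((ctr,sz,an))])
        i0=max(range(4),key=lambda k:np.linalg.norm(bx[k]-bx[k-1])); e=bx[i0]-bx[i0-1]
        print(c,'px',np.round(ctr,1),'area',s[i,4],'W',np.round(W,4),'rel',np.round(tocab(W,v),4),'long-ang',round(np.rad2deg(np.arctan2(e[1],e[0]))%180,1),'len',round(np.linalg.norm(e),3)); out.append(W)
    return out
E
python3 - <<'E'
from h import *
for c,b in(('scene',(280,420,220,320)),('top',(120,260,180,250))):
    p=optics.snapshot(c);oranges(p,c,.106,b,C)
E
```

```text
scene px [312.6 246.7] area 248 W [0.5322 0.1499 0.106 ] rel [-0.1119 -0.1167] long-ang 95.0 len 0.063
scene px [335.1 259.3] area 253 W [0.5206 0.225  0.106 ] rel [-0.1111 -0.0407] long-ang 94.5 len 0.064
scene px [359.6 270.2] area 266 W [0.5011 0.3008 0.106 ] rel [-0.118   0.0372] long-ang 97.3 len 0.064
scene px [383.  286.1] area 274 W [0.496  0.3812 0.106 ] rel [-0.11    0.1174] long-ang 99.8 len 0.064
top px [232.1 216.5] area 184 W [0.533  0.1519 0.106 ] rel [-0.1108 -0.1149] long-ang 95.6 len 0.059
top px [209.1 219.9] area 193 W [0.521  0.2255 0.106 ] rel [-0.1106 -0.0403] long-ang 94.5 len 0.06
top px [185.5 225.4] area 180 W [0.5024 0.3007 0.106 ] rel [-0.1168  0.0369] long-ang 99.0 len 0.058
```

```bash
cat >> h.py <<'E'
def RD(psi):
    a=np.deg2rad(psi);x=np.array([0,0,-1.]);z=np.array([np.cos(a),np.sin(a),0]);return np.c_[x,np.cross(z,x),z]
E
python3 - <<'E'
from h import *
goal([.5325,.151,.25],RD(12.4))
goal([.5325,.151,.068],RD(12.4))
E
```

```text
shift [  9.94  31.18 -17.1 ] turn [ -0.9   -0.75 -86.8 ] rows>= 10.1
shift [  9.94  31.18 -35.3 ] turn [ -0.9   -0.75 -86.8 ] rows>= 10.1
```

```bash
python3 -m crank '1 4 0 0 0 -9 0;2 8 0 0 0 -18 0;3 12 0 0 0 -26 0;5 16 0 -0.4 -0.4 -35 0;6 20 0 -0.4 -0.4 -43 0;7 24 0 -0.4 -0.4 -52 0;8 28 0 -0.5 -0.5 -60 0;9.9 31.2 -4 -0.9 -0.7 -69 0;9.9 31.2 -9 -0.9 -0.7 -78 0;9.9 31.2 -14 -0.9 -0.7 -86.8 0'
python3 -m crank '0 0 -3.1 0 0 0 0.25;0 0 -3.1 0 0 0 0.25;0 0 -3.1 0 0 0 0.25;0 0 -3.1 0 0 0 0.25'
python3 - <<'E'
from h import *
st()
goal([.5325,.151,.068],RD(12.4))
p=optics.snapshot('scene');save(p,'a1')
E
```

```text
t: 14.1
eef_pos: [0.5331, 0.1529, 0.2847]
eef_rot: [[0.001, -0.32, 0.947], [0.001, 0.947, 0.32], [-1.0, 0.001, 0.001]]
ft_force: [-0.3, 0.3, -0.8]
finger_gap: 0.0875
t: 14.5
eef_pos: [0.5338, 0.1514, 0.2572]
eef_rot: [[0.002, -0.324, 0.946], [0.001, 0.946, 0.324], [-1.0, 0.001, 0.003]]
ft_force: [-0.5, 0.4, 0.7]
finger_gap: 0.0658
t 14.5 p [0.5338 0.1514 0.2572] F [-0.5  0.4  0.7] gap 0.0658
[[ 0.002 -0.324  0.946]
 [ 0.001  0.946  0.324]
 [-1.     0.001  0.003]]
[  8.7  15.   89.6   0.1  75.2 -10.3]
shift [ -0.13  -0.04 -18.92] turn [-0.08  0.15 -6.51] rows>= 3.8
```

View pics/a1.png

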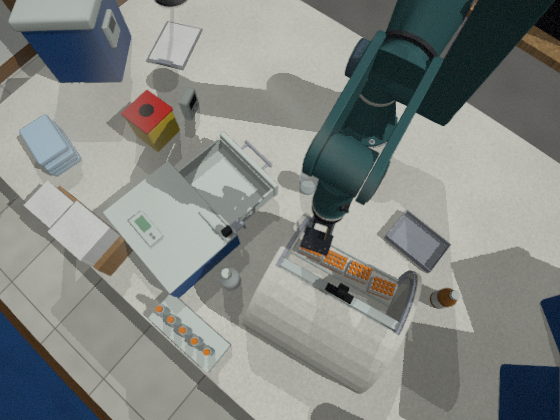

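```bash
python3 -m crank '-0.1 0 -4.5 0 0 -6.5 0.25;-0.1 0 -9 0 0 -6.5 0.25;-0.1 0 -13 0 0 -6.5 0.25;-0.1 0 -13 0 0 -6.5 0.25' 20
python3 -m crank '0 0 -2 0 0 0 0.25;0 0 -4 0 0 0 0.25;0 0 -5.9 0 0 0 0.25;0 0 -5.9 0 0 0 0.25;0 0 -5.9 0 0 0 0.25'
```

```text
t: 14.95
eef_pos: [0.5284, 0.1506, 0.122]
eef_rot: [[-0.008, -0.215, 0.977], [-0.0, 0.977, 0.215], [-1.0, 0.002, -0.008]]
ft_force: [-0.7, 0.4, -0.6]
finger_gap: 0.0659
t: 15.45
eef_pos: [0.5329, 0.1515, 0.0681]
eef_rot: [[0.002, -0.215, 0.977], [0.002, 0.977, 0.215], [-1.0, 0.001, 0.002]]
ft_force: [-0.5, 0.5, 0.1]
finger_gap: 0.0659
```

```bash
python3 -m crank '0 0 0 0 0 0 0.6;0 0 0 0 0 0 0.6;0 0 0 0 0 0 0.6;0 0 0 0 0 0 0.6;0 0 0 0 0 0 0.6;0 0 0 0 0 0 0.6' 20
python3 -m crank '0 0 2 0 0 0 0.6;0 0 4 0 0 0 0.6;0 0 7 0 0 0 0.6;0 0 10 0 0 0 0.6;0 0 13 0 0 0 0.6;0 0 16 0 0 0 0.6;0 0 16 0 0 0 0.6'
python3 - <<'E'
from h import *
d=float(np.load('d.npy'));m=-.034-d
for x,y in((.03,.06),(.03,-.06),(-.044,.06),(-.044,-.06)):
    P=tw(U,[m+x,y,0]);print(x,y,np.round(P,4))
P=tw(U,[m+.03,.06,.2]);goal(P,RD(np.rad2deg(U[2])))
p=optics.snapshot('scene');save(p,'a2')
E
```

```text
t: 16.05
eef_pos: [0.5324, 0.1514, 0.067]
eef_rot: [[0.001, -0.215, 0.977], [0.001, 0.977, 0.215], [-1.0, 0.001, 0.002]]
ft_force: [1.1, 0.5, 6.8]
finger_gap: 0.0438
t: 16.75
eef_pos: [0.5332, 0.1516, 0.2295]
eef_rot: [[0.005, -0.215, 0.977], [0.002, 0.977, 0.215], [-1.0, 0.001, 0.005]]
ft_force: [1.2, -0.6, -1.5]
finger_gap: 0.0438
0.03 0.06 [ 0.5708 -0.148   0.    ]
0.03 -0.06 [ 0.5556 -0.267   0.    ]
-0.044 0.06 [ 0.4974 -0.1386  0.    ]
-0.044 -0.06 [ 0.4821 -0.2577  0.    ]
shift [  3.76 -29.96  -2.95] turn [ -0.07   0.3  -19.69] rows>= 6.1
```

View pics/a2.png

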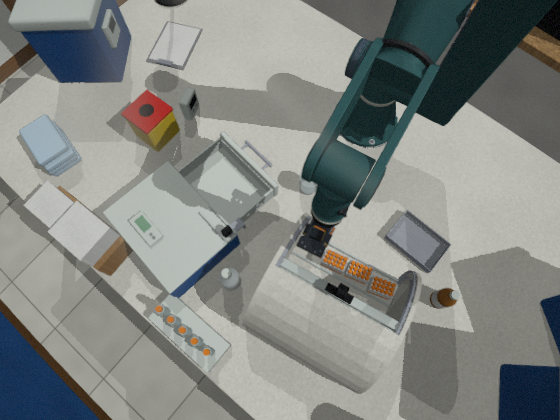

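```bash
python3 -m crank '0 0 5 0 0 0 0.6;0 0 9 0 0 0 0.6;0.5 -4 9 0 0 -4 0.6;1 -9 9 0 0 -8 0.6;1.5 -13 9 0 0 -12 0.6;2 -17 9 0 0 -15 0.6;2.5 -21 9 0 0 -19.7 0.6;3 -25 9 0 0 -19.7 0.6;3.8 -30 9 0 0 -19.7 0.6;3.8 -30 9 0 0 -19.7 0.6'
python3 - <<'E'
from h import *
d=float(np.load('d.npy'));m=-.034-d
P=tw(U,[m+.03,.06,.13]);goal(P,RD(np.rad2deg(U[2])))
E
```

```text
t: 17.8
eef_pos: [0.5687, -0.1543, 0.3128]
eef_rot: [[-0.005, 0.132, 0.991], [-0.0, 0.991, -0.132], [-1.0, -0.001, -0.004]]
ft_force: [-0.0, 0.5, -1.1]
finger_gap: 0.0439
shift [  0.21   0.63 -18.28] turn [ 0.01 -0.26  0.3 ] rows>= 3.7
```

```bash
python3 -m crank '0 0.3 -4 0 0 0 0.6;0 0.3 -8 0 0 0 0.6;0 0.3 -12 0 0 0 0.6;0 0.3 -16 0 0 0 0.6;0 0.3 -17 0 0 0 0.6;0 0.3 -17 0 0 0 0.6'
python3 - <<'E'
from h import *
d=float(np.load('d.npy'));m=-.034-d
st()
P=tw(U,[m+.03,.06,.056]);goal(P,RD(np.rad2deg(U[2])))
for c in('scene','top'):
    p=optics.snapshot(c);f=p['frame'];x0,y0=(150,110) if c=='scene' else (270,130)
    g=cv2.resize(f[y0:y0+140,x0:x0+180],None,fx=4.2,fy=4.2,interpolation=cv2.INTER_CUBIC);cv2.imwrite('pics/b1%s.png'%c,g)
E
```

```text
t: 18.4
eef_pos: [0.5667, -0.1446, 0.1431]
eef_rot: [[-0.007, 0.127, 0.992], [0.004, 0.992, -0.127], [-1.0, 0.003, -0.007]]
ft_force: [0.3, 1.0, -1.5]
finger_gap: 0.0439
t 18.4 p [ 0.5667 -0.1446  0.1431] F [ 0.3  1.  -1.5] gap 0.0439
[[-0.007  0.127  0.992]
 [ 0.004  0.992 -0.127]
 [-1.     0.003 -0.007]]
[-21.1  24.2  93.2   0.1  63.  -13.9]
shift [ 0.4  -0.35 -8.71] turn [-0.22 -0.4  -0.  ] rows>= 1.7
```

View pics/b1scene.png

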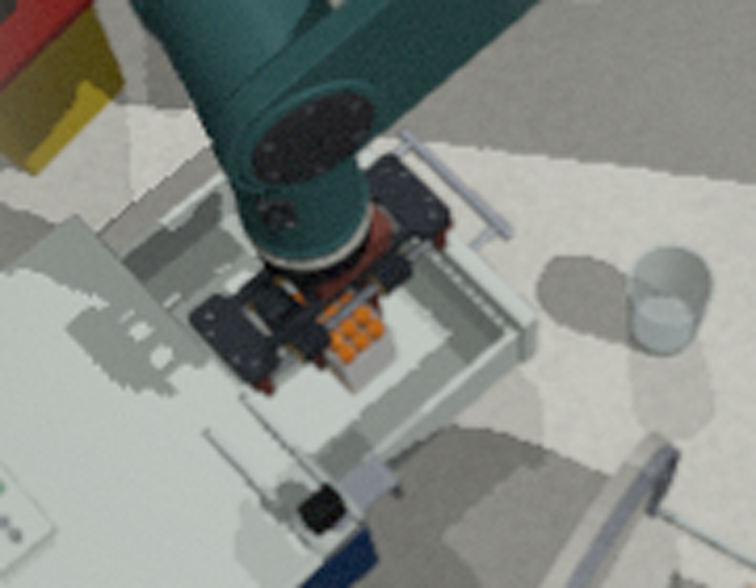

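View pics/b1top.png

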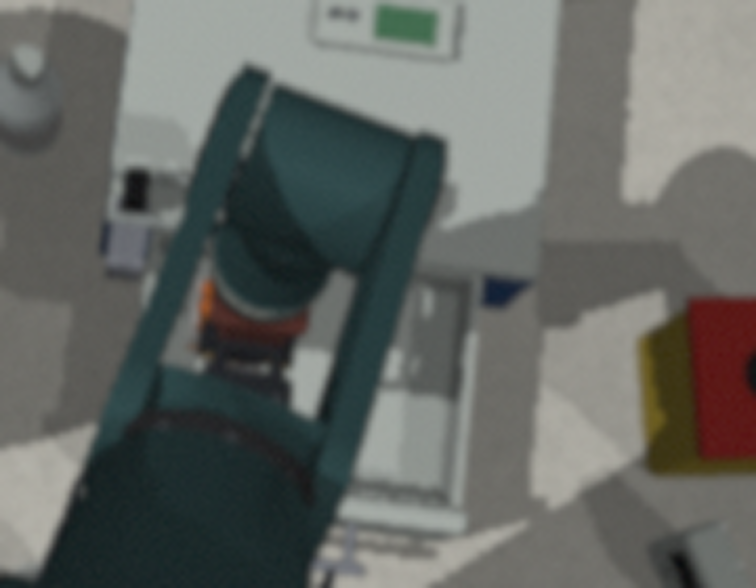

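```bash
python3 -m crank '0.3 -0.2 -3 0 0 0 0.6;0.3 -0.2 -6 0 0 0 0.6;0.3 -0.2 -8 0 0 0 0.6;0.3 -0.2 -8.6 0 0 0 0.6;0.3 -0.2 -8.6 0 0 0 0.6'
python3 -m crank '0 0 -0.3 0 0 0 0.6;0 0 -0.5 0 0 0 0.6;0 0 -0.5 0 0 0 0.6'
```

```text
t: 19.0
eef_pos: [0.5729, -0.148, 0.0608]
eef_rot: [[0.0, 0.127, 0.992], [0.001, 0.992, -0.127], [-1.0, 0.001, 0.0]]
ft_force: [0.8, -0.8, -1.8]
finger_gap: 0.044
t: 19.3
eef_pos: [0.5726, -0.148, 0.0556]
eef_rot: [[0.0, 0.127, 0.992], [0.001, 0.992, -0.127], [-1.0, 0.001, 0.0]]
ft_force: [-0.8, -0.2, -1.3]
finger_gap: 0.0439
```

```bash
python3 -m crank '0 0 -0.2 0 0 0 0.6;0 0 -0.3 0 0 0 0.6;0 0 -0.3 0 0 0 0.6'
python3 -m crank '0 0 -0.1 0 0 0 0.6;0 0 -0.1 0 0 0 0.6'
```

```text
t: 19.6
eef_pos: [0.5719, -0.1477, 0.0517]
eef_rot: [[-0.001, 0.127, 0.992], [0.002, 0.992, -0.127], [-1.0, 0.001, -0.001]]
ft_force: [-0.2, -0.3, -2.0]
finger_gap: 0.044
t: 19.8
eef_pos: [0.5723, -0.1478, 0.051]
eef_rot: [[-0.0, 0.127, 0.992], [0.001, 0.992, -0.127], [-1.0, 0.001, -0.001]]
ft_force: [-0.5, 0.6, 0.8]
finger_gap: 0.0437
```

```bash
python3 -m crank '0 0 0 0 0 0 0.4;0 0 0 0 0 0 0.4;0 0 0 0 0 0 0.38;0 0 2 0 0 0 0.38;0 0 5 0 0 0 0.38;0 0 9 0 0 0 0.38;0 0 14 0 0 0 0.3;0 0 19 0 0 0 0.25;0 0 24 0 0 0 0.25;0 0 26 0 0 0 0.25'
python3 - <<'E'
from h import *
st()
for c,b in(('scene',(280,420,220,320)),('top',(120,260,180,250))):
    p=optics.snapshot(c);oranges(p,c,.106,b,C);save(p,'a3'+c)
    oranges(p,c,.09,(170,280,130,240) if c=='scene' else (290,400,180,250),U)
E
```

```text
t: 20.8
eef_pos: [0.5741, -0.1485, 0.3167]
eef_rot: [[0.007, 0.127, 0.992], [-0.002, 0.992, -0.127], [-1.0, -0.001, 0.007]]
ft_force: [0.3, 0.8, 0.4]
finger_gap: 0.0662
t 20.8 p [ 0.5741 -0.1485  0.3167] F [0.3 0.8 0.4] gap 0.0662
[[ 0.007  0.127  0.992]
 [-0.002  0.992 -0.127]
 [-1.    -0.001  0.007]]
[-21.2  15.8  80.1   0.1  83.7 -13.9]
scene px [335.3 259.3] area 248 W [0.5202 0.2255 0.106 ] rel [-0.1115 -0.0401] long-ang 95.0 len 0.062
scene px [359.7 270.3] area 265 W [0.5011 0.301  0.106 ] rel [-0.1181  0.0375] long-ang 97.3 len 0.064
scene px [383.  285.9] area 274 W [0.4956 0.3811 0.106 ] rel [-0.1105  0.1174] long-ang 98.6 len 0.065
scene px [230.8 196.8] area 209 W [ 0.5635 -0.1514  0.09  ] rel [-0.1973  0.0558] long-ang 90.5 len 0.064
top px [209.1 219.9] area 193 W [0.521  0.2255 0.106 ] rel [-0.1106 -0.0403] long-ang 94.5 len 0.06
top px [185.4 225.2] area 188 W [0.5029 0.3008 0.106 ] rel [-0.1163  0.037 ] long-ang 97.5 len 0.058
top px [166.2 225.2] area 42 W [0.5023 0.3627 0.106 ] rel [-0.1068  0.0982] long-ang 7.6 len 0.032
top px [319.2 207.8] area 68 W [ 0.5674 -0.1303  0.09  ] rel [-0.196   0.0772] long-ang 179.9 len 0.034
```

View pics/a3scene.png

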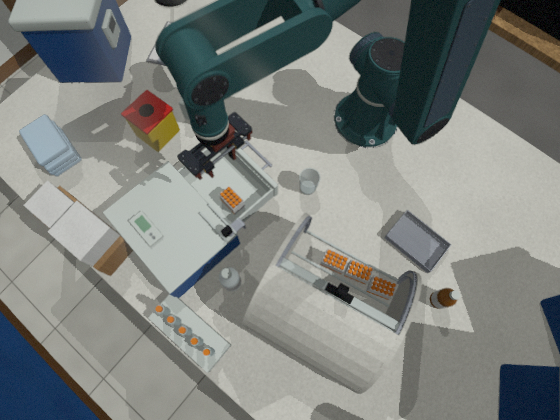

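```bash
python3 - <<'E'
from h import *
v=np.load('uc.npy');v[0]+=.006;v[1]+=.003;np.save('uc.npy',v)
d=float(np.load('d.npy'));m=-.034-d
for x,y in((.027,-.062),(-.044,.06),(-.044,-.06)):
    print(x,y,np.round(tw(v[:3],[m+x,y,0]),4))
goal([.521,.2255,.33],RD(12.9))
E
```

```text
0.027 -0.062 [ 0.5583 -0.2656  0.    ]
-0.044 0.06 [ 0.5034 -0.1356  0.    ]
-0.044 -0.06 [ 0.4881 -0.2547  0.    ]
shift [-5.31 37.4   1.5 ] turn [2.000e-02 3.800e-01 2.018e+01] rows>= 7.6
```

```bash
python3 -m crank '-0.5 4.5 1.5 0 0 2 0.25;-1 9 1.5 0 0 5 0.25;-2 14 1.5 0 0 8 0.25;-3 19 1.5 0 0 11 0.25;-4 24 1.5 0 0 14 0.25;-5 29 1.5 0 0 17 0.25;-5.3 33 1.5 0 0 20.2 0.25;-5.3 37.4 0 0 0 20.2 0.25;-5.3 37.4 -4 0 0 20.2 0.25;-5.3 37.4 -6 0 0 20.2 0.25'
python3 - <<'E'
from h import *
goal([.521,.2255,.068],RD(12.9))
E
```

```text
t: 21.9
eef_pos: [0.5161, 0.2272, 0.246]
eef_rot: [[-0.007, -0.226, 0.974], [-0.001, 0.974, 0.226], [-1.0, 0.001, -0.007]]
ft_force: [-0.8, -0.7, -0.5]
finger_gap: 0.0655
shift [  0.49  -0.17 -17.8 ] turn [ 0.05 -0.42 -0.18] rows>= 3.6
```

```bash
python3 -m crank '0 0 -4 0 0 0 0.25;0 0 -8 0 0 0 0.25;0 0 -12 0 0 0 0.25;0 0 -13 0 0 0 0.25;0 0 -13 0 0 0 0.25;0 0 -13 0 0 0 0.25'
python3 - <<'E'
from h import *
goal([.521,.2255,.068],RD(12.9))
E
```

```text
t: 22.5
eef_pos: [0.5196, 0.2264, 0.1215]
eef_rot: [[-0.001, -0.223, 0.975], [0.001, 0.975, 0.223], [-1.0, 0.001, -0.0]]
ft_force: [-0.8, -0.3, 1.1]
finger_gap: 0.0661
shift [ 0.14 -0.09 -5.35] turn [-0.07 -0.04 -0.01] rows>= 1.1
```

```bash
python3 -m crank '0.1 -0.1 -2 0 0 0 0.25;0.1 -0.1 -4 0 0 0 0.25;0.1 -0.1 -5.3 0 0 0 0.25;0.1 -0.1 -5.3 0 0 0 0.25;0.1 -0.1 -5.3 0 0 0 0.6;0.1 -0.1 -5.3 0 0 0 0.6;0.1 -0.1 -5.3 0 0 0 0.6;0.1 -0.1 -5.3 0 0 0 0.6;0.1 -0.1 -5.3 0 0 0 0.6;0.1 -0.1 -5.3 0 0 0 0.6' 20
python3 -m crank '0 0 2 0 0 0 0.6;0 0 5 0 0 0 0.6;0 0 9 0 0 0 0.6;0 0 14 0 0 0 0.6;0 0 19 0 0 0 0.6;0 0 23 0 0 0 0.6;0 0 26 0 0 0 0.6;0 0 26 0 0 0 0.6'
python3 - <<'E'
from h import *
goal([.5583,-.2656,.3],RD(np.rad2deg(U[2])))
E
```

```text
t: 23.5
eef_pos: [0.5213, 0.2256, 0.0689]
eef_rot: [[0.001, -0.223, 0.975], [0.002, 0.975, 0.223], [-1.0, 0.001, 0.002]]
ft_force: [1.0, 0.1, 5.9]
finger_gap: 0.0441
t: 24.3
eef_pos: [0.522, 0.2259, 0.3325]
eef_rot: [[0.006, -0.224, 0.975], [0.003, 0.975, 0.224], [-1.0, 0.002, 0.007]]
ft_force: [-0.2, 0.0, -1.4]
finger_gap: 0.0441
shift [  3.63 -49.15  -3.25] turn [ -0.12   0.39 -20.2 ] rows>= 9.9
```

```bash
python3 -m crank '0.3 -5 0 0 0 -2 0.6;0.7 -10 0 0 0 -4 0.6;1 -14.8 0 0 0 -6 0.6;1.4 -19.6 0 0 0 -8 0.6;1.8 -24.5 0 0 0 -11 0.6;2.2 -29.5 0 0 0 -14 0.6;2.6 -34 0 0 0 -17 0.6;3 -39 0 0 0 -20.2 0.6;3.3 -44 0 0 0 -20.2 0.6;3.6 -49.1 0 0 0 -20.2 0.6'
python3 -m crank '0 0 -3.5 0 0 0 0.6;0 0 -8 0 0 0 0.6;0 0 -12 0 0 0 0.6;0 0 -16 0 0 0 0.6;0 0 -19 0 0 0 0.6;0 0 -19 0 0 0 0.6;0 0 -19 0 0 0 0.6'
python3 - <<'E'
from h import *
st();goal([.5583,-.2656,.06],RD(np.rad2deg(U[2])))
for c in('scene','top'):
    p=optics.snapshot(c);f=p['frame'];x0,y0=(150,110) if c=='scene' else (270,130)
    g=cv2.resize(f[y0:y0+140,x0:x0+180],None,fx=4.2,fy=4.2,interpolation=cv2.INTER_CUBIC);cv2.imwrite('pics/b2%s.png'%c,g)
E
```

```text
t: 25.3
eef_pos: [0.5547, -0.2658, 0.3255]
eef_rot: [[-0.004, 0.127, 0.992], [0.004, 0.992, -0.127], [-1.0, 0.003, -0.004]]
ft_force: [0.8, 0.5, -1.6]
finger_gap: 0.0436
t: 26.0
eef_pos: [0.5549, -0.2638, 0.1367]
eef_rot: [[-0.004, 0.127, 0.992], [0.003, 0.992, -0.127], [-1.0, 0.003, -0.004]]
ft_force: [1.4, -0.1, -0.7]
finger_gap: 0.0435
t 26.0 p [ 0.5549 -0.2638  0.1367] F [ 1.4 -0.1 -0.7] gap 0.0435
[[-0.004  0.127  0.992]
 [ 0.003  0.992 -0.127]
 [-1.     0.003 -0.004]]
[-31.9  26.7  89.9   0.   63.7 -24.6]
shift [ 0.34 -0.18 -7.67] turn [-0.18 -0.22  0.01] rows>= 1.5
```

View pics/b2scene.png

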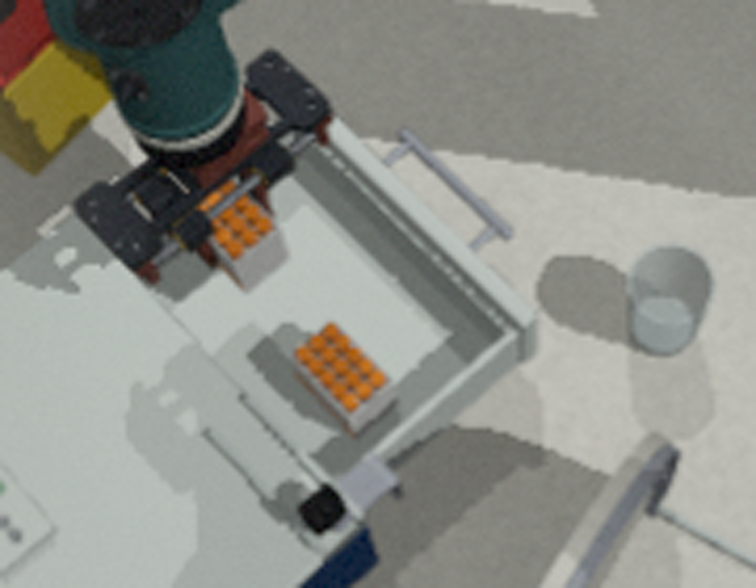

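```bash
python3 -m crank '0.2 -0.1 -3 0 0 0 0.6;0.2 -0.1 -6 0 0 0 0.6;0.2 -0.1 -7.7 0 0 0 0.6;0.2 -0.1 -8.2 0 0 0 0.6;0.2 -0.1 -8.3 0 0 0 0.6;0.2 -0.1 -8.3 0 0 0 0.6'
python3 -m crank '0 0 -0.1 0 0 0 0.6;0 0 -0.2 0 0 0 0.6;0 0 -0.2 0 0 0 0.6'
```

```text
t: 26.7
eef_pos: [0.5592, -0.2662, 0.0565]
eef_rot: [[0.001, 0.127, 0.992], [-0.0, 0.992, -0.127], [-1.0, 0.0, 0.001]]
ft_force: [-0.6, -0.2, -1.1]
finger_gap: 0.044
t: 27.0
eef_pos: [0.5582, -0.2656, 0.0533]
eef_rot: [[-0.0, 0.127, 0.992], [0.001, 0.992, -0.127], [-1.0, 0.001, -0.0]]
ft_force: [0.4, 0.6, -1.4]
finger_gap: 0.0443
```

```bash
python3 -m crank '0 0 -0.1 0 0 0 0.6;0 0 -0.2 0 0 0 0.6;0 0 -0.2 0 0 0 0.6'
python3 -m crank '0 0 0 0 0 0 0.4;0 0 0 0 0 0 0.4;0 0 0 0 0 0 0.38;0 0 2 0 0 0 0.38;0 0 5 0 0 0 0.38;0 0 9 0 0 0 0.38;0 0 14 0 0 0 0.3;0 0 19 0 0 0 0.25;0 0 24 0 0 0 0.25;0 0 27.5 0 0 0 0.25'
python3 - <<'E'
from h import *
st()
for c,b in(('scene',(280,420,220,320)),('top',(120,260,180,250))):
    p=optics.snapshot(c);oranges(p,c,.106,b,C);save(p,'a4'+c)
    oranges(p,c,.09,(170,280,130,240) if c=='scene' else (290,400,180,250),U)
E
```

```text
t: 27.3
eef_pos: [0.5595, -0.2658, 0.0529]
eef_rot: [[0.002, 0.127, 0.992], [0.0, 0.992, -0.127], [-1.0, 0.001, 0.002]]
ft_force: [1.0, 2.0, 12.0]
finger_gap: 0.0438
t: 28.3
eef_pos: [0.5585, -0.2658, 0.3295]
eef_rot: [[0.002, 0.127, 0.992], [-0.001, 0.992, -0.127], [-1.0, -0.0, 0.002]]
ft_force: [0.6, -0.4, 0.7]
finger_gap: 0.0658
t 28.3 p [ 0.5585 -0.2658  0.3295] F [ 0.6 -0.4  0.7] gap 0.0658
[[ 0.002  0.127  0.992]
 [-0.001  0.992 -0.127]
 [-1.    -0.     0.002]]
[-31.9  17.9  75.5   0.   86.5 -24.6]
scene px [359.7 270.3] area 265 W [0.5011 0.301  0.106 ] rel [-0.1181  0.0375] long-ang 97.3 len 0.064
scene px [383.  285.9] area 275 W [0.4956 0.3811 0.106 ] rel [-0.1105  0.1174] long-ang 98.6 len 0.065
scene px [206.  172.5] area 200 W [ 0.5511 -0.2701  0.09  ] rel [-0.2001 -0.0674] long-ang 90.6 len 0.068
scene px [230.3 197.2] area 213 W [ 0.5658 -0.1514  0.09  ] rel [-0.2005  0.0522] long-ang 90.5 len 0.064
top px [185.5 225.3] area 160 W [0.5025 0.3006 0.106 ] rel [-0.1167  0.0368] long-ang 98.7 len 0.058
top px [161.6 226.2] area 55 W [0.4989 0.3773 0.106 ] rel [-0.1077  0.1131] long-ang 96.9 len 0.044
top px [325. 208.] area 186 W [ 0.5671 -0.1492  0.09  ] rel [-0.1995  0.0546] long-ang 90.6 len 0.059
top px [365. 213.] area 99 W [ 0.5518 -0.2802  0.09  ] rel [-0.1981 -0.0773] long-ang 97.9 len 0.04
```

View pics/a4scene.png

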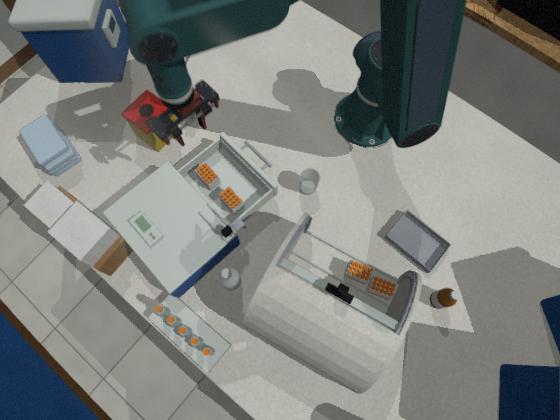

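```bash
python3 - <<'E'
from h import *
print(tocab([.572,-.148],U)[0]+.2205,tocab([.559,-.2657],U)[0]+.2205)
goal([.5022,.301,.33],RD(15))
E
python3 -m crank '-0.6 5 0 0 0 4 0.25;-1.1 10 0 0 0 8 0.25;-1.6 15 0 0 0 12 0.25;-2.1 20 0 0 0 14 0.25;-2.5 25 0 0 0 16 0.25;-3 30 0 0 0 18 0.25;-3.5 35 0 0 0 20 0.25;-4 39.9 0 0 0 22.3 0.25;-4.5 44.7 0 0 0 22.3 0.25;-5 49 0 0 0 22.3 0.25'
python3 - <<'E'
from h import *
goal([.5022,.301,.33],RD(15))
E
```

```text
0.025670858239355582 0.027688484353393772
shift [-5.83 56.8  -0.2 ] turn [ 0.15  0.5  22.29] rows>= 11.4
t: 29.4
eef_pos: [0.5066, 0.2267, 0.3243]
eef_rot: [[-0.004, -0.26, 0.966], [0.0, 0.966, 0.26], [-1.0, 0.001, -0.003]]
ft_force: [0.9, -0.1, -0.7]
finger_gap: 0.0658
shift [-0.44  7.43  0.57] turn [-0.03 -0.21 -0.05] rows>= 1.5
```

```bash
python3 -m crank '-0.5 4 -1 0 0 0 0.25;-0.7 7.4 -4 0 0 0 0.25;-0.7 7.4 -9 0 0 0 0.25;-0.7 7.4 -14 0 0 0 0.25;-0.7 7.4 -18.5 0 0 0 0.25;-0.7 7.4 -19.5 0 0 0 0.25;-0.7 7.4 -19.5 0 0 0 0.25;-0.7 7.4 -19.5 0 0 0 0.25'
python3 - <<'E'
from h import *
goal([.5022,.301,.069],RD(15))
E
```

```text
t: 30.2
eef_pos: [0.5022, 0.2989, 0.1322]
eef_rot: [[0.0, -0.259, 0.966], [0.002, 0.966, 0.259], [-1.0, 0.002, 0.001]]
ft_force: [0.1, -0.7, 0.1]
finger_gap: 0.0659
shift [ 0.    0.21 -6.32] turn [-0.1   0.02  0.  ] rows>= 1.3
```

```bash
python3 -m crank '0 0.2 -2 0 0 0 0.25;0 0.2 -4 0 0 0 0.25;0 0.2 -6.2 0 0 0 0.25;0 0.2 -6.2 0 0 0 0.25;0 0.2 -6.2 0 0 0 0.6;0 0.2 -6.2 0 0 0 0.6;0 0.2 -6.2 0 0 0 0.6;0 0.2 -6.2 0 0 0 0.6;0 0.2 -6.2 0 0 0 0.6;0 0.2 -6.2 0 0 0 0.6' 20
python3 -m crank '0 0 2 0 0 0 0.6;0 0 5 0 0 0 0.6;0 0 9 0 0 0 0.6;0 0 14 0 0 0 0.6;0 0 19 0 0 0 0.6;0 0 23 0 0 0 0.6;0 0 26 0 0 0 0.6;0 0 26 0 0 0 0.6'
python3 - <<'E'
from h import *
goal([.5034,-.1356,.3],RD(np.rad2deg(U[2])))
E
```

```text
t: 31.2
eef_pos: [0.5029, 0.3013, 0.0707]
eef_rot: [[0.003, -0.259, 0.966], [0.003, 0.966, 0.259], [-1.0, 0.002, 0.003]]
ft_force: [1.9, 0.1, 8.2]
finger_gap: 0.0439
t: 32.0
eef_pos: [0.5028, 0.3015, 0.3339]
eef_rot: [[0.006, -0.259, 0.966], [0.005, 0.966, 0.259], [-1.0, 0.003, 0.007]]
ft_force: [0.7, -0.3, -1.7]
finger_gap: 0.0437
shift [  0.06 -43.71  -3.39] turn [ -0.19   0.41 -22.3 ] rows>= 8.8
```

```bash
python3 -m crank '0 -5 0 0 0 -3 0.6;0 -10 0 0 0 -6 0.6;0 -15 0 0 0 -9 0.6;0 -19.9 0 0 0 -12 0.6;0 -24.8 0 0 0 -15 0.6;0 -29.7 0 0 0 -18 0.6;0 -34.6 0 0 0 -22.3 0.6;0 -39.4 0 0 0 -22.3 0.6;0 -43.7 0 0 0 -22.3 0.6;0 -43.7 0 0 0 -22.3 0.6'
python3 -m crank '0 0 -3.5 0 0 0 0.6;0 0 -8 0 0 0 0.6;0 0 -12 0 0 0 0.6;0 0 -16 0 0 0 0.6;0 0 -18.5 0 0 0 0.6;0 0 -18.5 0 0 0 0.6;0 0 -18.5 0 0 0 0.6'
python3 - <<'E'
from h import *
st();goal([.5034,-.1356,.06],RD(np.rad2deg(U[2])))
for c in('scene','top'):
    p=optics.snapshot(c);f=p['frame'];x0,y0=(150,110) if c=='scene' else (270,130)
    g=cv2.resize(f[y0:y0+140,x0:x0+180],None,fx=4.2,fy=4.2,interpolation=cv2.INTER_CUBIC);cv2.imwrite('pics/b3%s.png'%c,g)
E
```

```text
t: 33.0
eef_pos: [0.4998, -0.1411, 0.3266]
eef_rot: [[-0.004, 0.132, 0.991], [0.0, 0.991, -0.132], [-1.0, -0.0, -0.004]]
ft_force: [-0.4, 0.8, -2.5]
finger_gap: 0.0442
t: 33.7
eef_pos: [0.5001, -0.1355, 0.1432]
eef_rot: [[-0.003, 0.127, 0.992], [0.003, 0.992, -0.127], [-1.0, 0.002, -0.004]]
ft_force: [-0.7, 0.8, -2.2]
finger_gap: 0.044
t 33.7 p [ 0.5001 -0.1355  0.1432] F [-0.7  0.8 -2.2] gap 0.044
[[-0.003  0.127  0.992]
 [ 0.003  0.992 -0.127]
 [-1.     0.002 -0.004]]
[-2.280e+01  1.920e+01  1.018e+02  1.000e-01  5.930e+01 -1.560e+01]
shift [ 0.33 -0.01 -8.32] turn [-0.15 -0.19 -0.01] rows>= 1.7
```

View pics/b3scene.png

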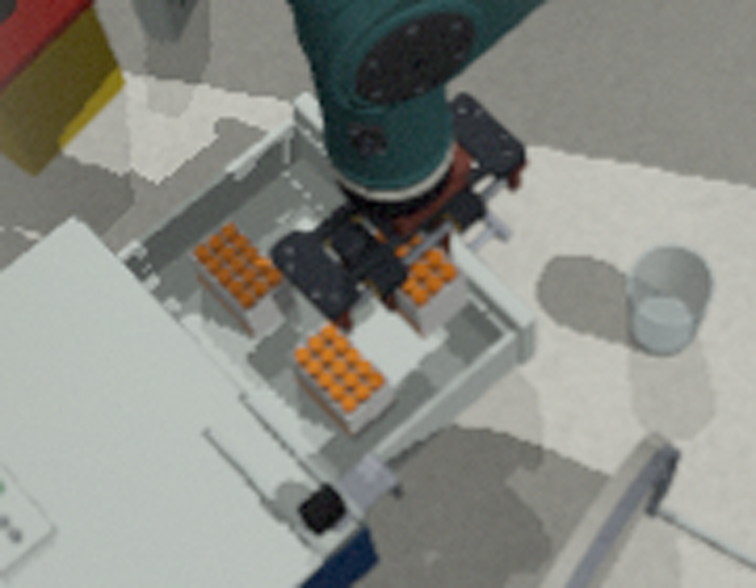

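View pics/b3top.png

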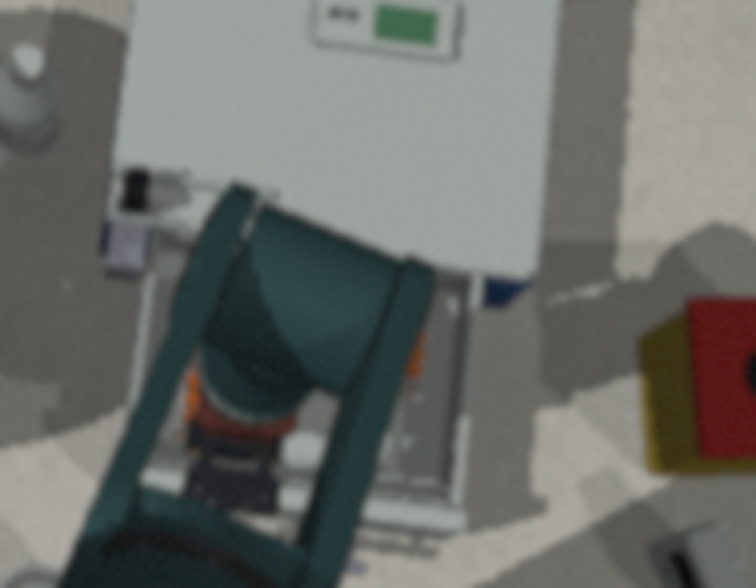

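```bash
python3 -m crank '0.2 0 -2.5 0 0 0 0.6;0.3 0 -5 0 0 0 0.6;0.3 0 -7 0 0 0 0.6;0.3 0 -8 0 0 0 0.6;0.3 0 -8.2 0 0 0 0.6;0.3 0 -8.2 0 0 0 0.6'
python3 - <<'E'
from h import *
st();goal([.504,-.1356,.055],RD(np.rad2deg(U[2])))
for c in('scene',):
    p=optics.snapshot(c);f=p['frame'];x0,y0=(150,110) if c=='scene' else (270,130)
    g=cv2.resize(f[y0:y0+140,x0:x0+180],None,fx=4.2,fy=4.2,interpolation=cv2.INTER_CUBIC);cv2.imwrite('pics/b4%s.png'%c,g)
E
```

```text
t: 34.4
eef_pos: [0.5048, -0.1367, 0.0627]
eef_rot: [[0.0, 0.127, 0.992], [0.001, 0.992, -0.127], [-1.0, 0.001, 0.0]]
ft_force: [-1.1, -0.2, -2.9]
finger_gap: 0.0438
t 34.4 p [ 0.5048 -0.1367  0.0627] F [-1.1 -0.2 -2.9] gap 0.0438
[[ 0.     0.127  0.992]
 [ 0.001  0.992 -0.127]
 [-1.     0.001  0.   ]]
[-2.280e+01  2.600e+01  1.055e+02  1.000e-01  4.850e+01 -1.550e+01]
shift [-0.08  0.11 -0.77] turn [-0.05  0.02  0.01] rows>= 0.2
```

View pics/b4scene.png

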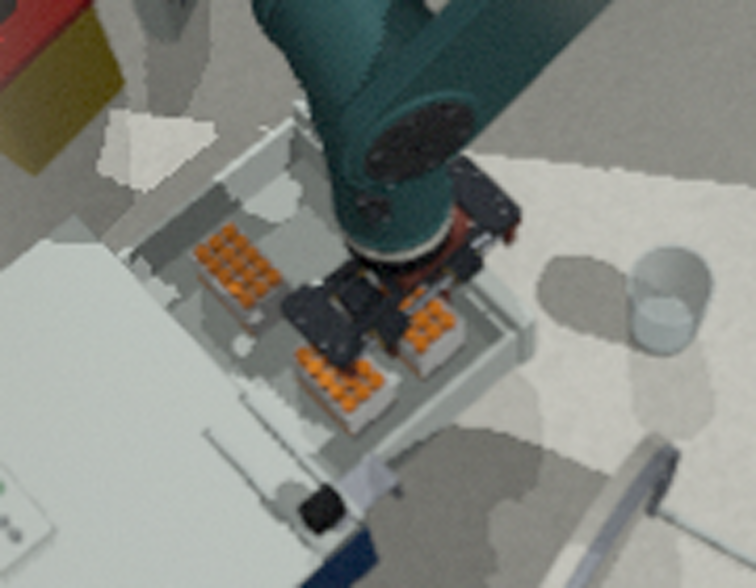

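```bash
python3 -m crank '0 0 -0.3 0 0 0 0.6;0 0 -0.6 0 0 0 0.6;0 0 -0.7 0 0 0 0.6;0 0 -0.7 0 0 0 0.6'
python3 -m crank '0 0 -0.1 0 0 0 0.6;0 0 -0.2 0 0 0 0.6;0 0 -0.2 0 0 0 0.6'
```

```text
t: 34.85
eef_pos: [0.504, -0.1364, 0.0548]
eef_rot: [[-0.001, 0.127, 0.992], [0.001, 0.992, -0.127], [-1.0, 0.001, -0.001]]
ft_force: [-0.3, -1.0, -2.8]
finger_gap: 0.0436
t: 35.15
eef_pos: [0.5059, -0.1368, 0.0546]
eef_rot: [[0.003, 0.127, 0.992], [0.001, 0.992, -0.127], [-1.0, 0.001, 0.003]]
ft_force: [0.4, 2.2, 12.8]
finger_gap: 0.0432
```

```bash
python3 -m crank '0 0 0.1 0 0 0 0.4;0 0 0.1 0 0 0 0.4;0 0 0.1 0 0 0 0.39;0 0 2 0 0 0 0.39;0 0 5 0 0 0 0.39;0 0 9 0 0 0 0.39;0 0 14 0 0 0 0.3;0 0 19 0 0 0 0.25;0 0 24 0 0 0 0.25;0 0 28 0 0 0 0.25'
python3 - <<'E'
from h import *
st()
for c,b in(('scene',(280,420,220,320)),('top',(120,260,180,250))):
    p=optics.snapshot(c);oranges(p,c,.106,b,C);save(p,'a5'+c)
    oranges(p,c,.09,(170,280,130,240) if c=='scene' else (290,400,180,250),U)
    f=p['frame'];x0,y0=(150,110) if c=='scene' else (270,130)
    g=cv2.resize(f[y0:y0+140,x0:x0+180],None,fx=4.2,fy=4.2,interpolation=cv2.INTER_CUBIC);cv2.imwrite('pics/b5%s.png'%c,g)
goal([.496,.3811,.33],RD(13))
E
```

```text
t: 36.15
eef_pos: [0.5041, -0.1365, 0.3357]
eef_rot: [[0.001, 0.127, 0.992], [0.001, 0.992, -0.127], [-1.0, 0.001, 0.001]]
ft_force: [1.0, -0.4, 0.5]
finger_gap: 0.0662
t 36.15 p [ 0.5041 -0.1365  0.3357] F [ 1.  -0.4  0.5] gap 0.0662
[[ 0.001  0.127  0.992]
 [ 0.001  0.992 -0.127]
 [-1.     0.001  0.001]]
[-22.8   9.1  86.4   0.1  84.5 -15.5]
scene px [383. 286.] area 272 W [0.4957 0.3811 0.106 ] rel [-0.1103  0.1174] long-ang 98.6 len 0.065
scene px [205.6 172.9] area 200 W [ 0.553  -0.2702  0.09  ] rel [-0.1982 -0.0671] long-ang 87.4 len 0.066
scene px [247.3 184.2] area 208 W [ 0.4974 -0.1392  0.09  ] rel [-0.2699  0.0557] long-ang 89.7 len 0.065
scene px [229.8 197.8] area 216 W [ 0.5681 -0.1515  0.09  ] rel [-0.1983  0.0524] long-ang 90.6 len 0.064
top px [321.5 207. ] area 45 W [ 0.5703 -0.1378  0.09  ] rel [-0.1978  0.0663] long-ang 6.6 len 0.033
top px [359.5 212. ] area 96 W [ 0.5549 -0.2622  0.09  ] rel [-0.1973 -0.0591] long-ang 86.3 len 0.038
top px [316. 228.] area 76 W [ 0.5007 -0.1193  0.09  ] rel [-0.2692  0.0759] long-ang 6.8 len 0.033
shift [-1.09 51.88 -0.89] turn [ 0.07  0.55 20.29] rows>= 10.4
```

View pics/b5scene.png

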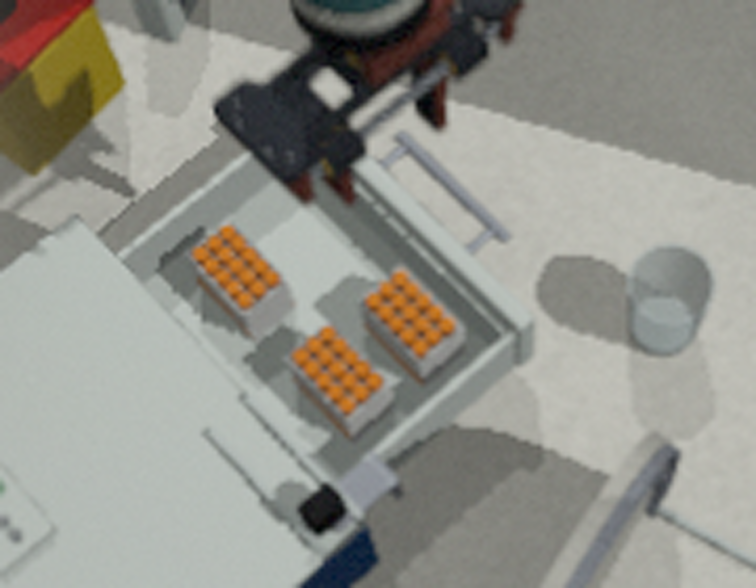

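```bash
python3 -m crank '-0.1 5 0 0 0 2 0.25;-0.2 10 0 0 0 4 0.25;-0.3 15 0 0 0 6 0.25;-0.4 20 0 0 0 8 0.25;-0.5 25 0 0 0 10 0.25;-0.6 30 0 0 0 12 0.25;-0.7 35 0 0 0 14 0.25;-0.8 40 0 0 0 16 0.25;-0.9 45 0 0 0 18 0.25;-1 48 0 0 0 19.3 0.25'
python3 - <<'E'
from h import *
goal([.496,.379,.13],RD(12))
E
```

```text
t: 37.25
eef_pos: [0.4928, 0.3467, 0.331]
eef_rot: [[-0.003, -0.211, 0.977], [0.001, 0.977, 0.211], [-1.0, 0.002, -0.003]]
ft_force: [0.7, 0.8, -1.1]
finger_gap: 0.0662
shift [  0.32   3.23 -20.1 ] turn [-0.05 -0.2  -0.2 ] rows>= 4.1
```

```bash
python3 -m crank '0.2 3 0 0 0 0 0.25;0.2 3.2 -4 0 0 0 0.25;0.2 3.2 -9 0 0 0 0.25;0.2 3.2 -14 0 0 0 0.25;0.2 3.2 -18.5 0 0 0 0.25;0.2 3.2 -20 0 0 0 0.25;0.2 3.2 -20 0 0 0 0.25;0.2 3.2 -20 0 0 0 0.25'
python3 - <<'E'
from h import *
goal([.496,.379,.069],RD(12))
p=optics.snapshot('scene');f=p['frame'];x0,y0=(280,190)
cv2.imwrite('pics/b6.png',cv2.resize(f[y0:y0+140,x0:x0+180],None,fx=4.2,fy=4.2,interpolation=cv2.INTER_CUBIC))
E
```

```text
t: 38.05
eef_pos: [0.4958, 0.3754, 0.1323]
eef_rot: [[-0.002, -0.208, 0.978], [0.0, 0.978, 0.208], [-1.0, 0.001, -0.002]]
ft_force: [-0.4, 0.0, 1.2]
finger_gap: 0.0659
shift [ 0.02  0.36 -6.33] turn [-0.02 -0.13 -0.01] rows>= 1.3
```

View pics/b6.png

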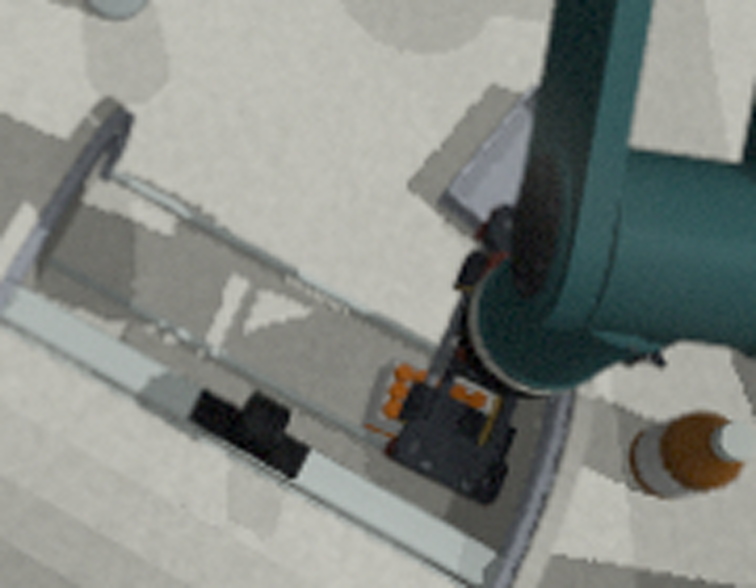

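```bash
python3 -m crank '0 0.1 -2 0 0 0 0.25;0 0.1 -4 0 0 0 0.25;0 0.1 -6.2 0 0 0 0.25;0 0.1 -6.2 0 0 0 0.25;0 0.1 -6.2 0 0 0 0.6;0 0.1 -6.2 0 0 0 0.6;0 0.1 -6.2 0 0 0 0.6;0 0.1 -6.2 0 0 0 0.6;0 0.1 -6.2 0 0 0 0.6;0 0.1 -6.2 0 0 0 0.6' 20
python3 -m crank '0 0 2 0 0 0 0.6;0 0 5 0 0 0 0.6;0 0 9 0 0 0 0.6;0 0 14 0 0 0 0.6;0 0 19 0 0 0 0.6;0 0 23 0 0 0 0.6;0 0 26 0 0 0 0.6;0 0 26 0 0 0 0.6'
python3 - <<'E'
from h import *
goal([.489,-.2547,.3],RD(np.rad2deg(U[2])))
E
```

```text
t: 39.1
eef_pos: [0.4973, 0.3773, 0.0725]
eef_rot: [[0.002, -0.208, 0.978], [0.003, 0.978, 0.208], [-1.0, 0.002, 0.002]]
ft_force: [1.1, -0.1, 6.7]
finger_gap: 0.0438
t: 39.9
eef_pos: [0.4977, 0.3778, 0.3362]
eef_rot: [[0.006, -0.208, 0.978], [0.006, 0.978, 0.208], [-1.0, 0.004, 0.007]]
ft_force: [1.8, 0.0, -1.2]
finger_gap: 0.0441
shift [ -0.87 -63.25  -3.62] turn [ -0.27   0.41 -19.3 ] rows>= 12.7
```

```bash
python3 -m crank '0 -5 0 0 0 -2 0.6;0 -10 0 0 0 -4 0.6;0 -15 0 0 0 -6 0.6;0 -20 0 0 0 -8 0.6;-0.2 -25 0 0 0 -10 0.6;-0.4 -30 0 0 0 -12 0.6;-0.6 -35 0 0 0 -14 0.6;-0.7 -40 0 0 0 -16 0.6;-0.8 -45 0 0 0 -18 0.6;-0.9 -50 0 0 0 -19.3 0.6'
python3 - <<'E'
from h import *
st();goal([.489,-.2565,.14],RD(np.rad2deg(U[2])))
E
```

```text
t: 40.9
eef_pos: [0.4853, -0.1247, 0.3289]
eef_rot: [[-0.004, 0.128, 0.992], [0.003, 0.992, -0.128], [-1.0, 0.002, -0.004]]
ft_force: [1.4, 0.5, -1.8]
finger_gap: 0.0441
t 40.9 p [ 0.4853 -0.1247  0.3289] F [ 1.4  0.5 -1.8] gap 0.0441
[[-0.004  0.128  0.992]
 [ 0.003  0.992 -0.128]
 [-1.     0.002 -0.004]]
[-22.4   7.6  89.1   0.1  83.6 -15. ]
shift [  0.37 -13.18 -18.89] turn [-0.16 -0.21  0.08] rows>= 4.6
```

```bash
python3 -m crank '0.1 -5 0 0 0 0 0.6;0.2 -10 0 0 0 0 0.6;0.2 -13.2 0 0 0 0 0.6;0.2 -13.2 -4 0 0 0 0.6;0.2 -13.2 -9 0 0 0 0.6;0.2 -13.2 -14 0 0 0 0.6;0.2 -13.2 -18.5 0 0 0 0.6;0.2 -13.2 -18.5 0 0 0 0.6;0.2 -13.2 -18.5 0 0 0 0.6'
python3 - <<'E'
from h import *
st();goal([.489,-.2565,.06],RD(np.rad2deg(U[2])))
E
```

```text
t: 41.8
eef_pos: [0.4878, -0.2545, 0.1449]
eef_rot: [[-0.004, 0.127, 0.992], [0.004, 0.992, -0.127], [-1.0, 0.003, -0.005]]
ft_force: [0.5, -0.1, -2.2]
finger_gap: 0.0444
t 41.8 p [ 0.4878 -0.2545  0.1449] F [ 0.5 -0.1 -2.2] gap 0.0444
[[-0.004  0.127  0.992]
 [ 0.004  0.992 -0.127]
 [-1.     0.003 -0.005]]
[-34.8  21.5  97.6   0.   61.2 -27.5]
shift [ 0.12 -0.2  -8.49] turn [-0.21 -0.24  0.01] rows>= 1.7
```

```bash
python3 -m crank '0 -0.1 -2.5 0 0 0 0.6;0 -0.1 -5 0 0 0 0.6;0 -0.1 -7 0 0 0 0.6;0 -0.1 -8 0 0 0 0.6;0 -0.1 -8.4 0 0 0 0.6;0 -0.1 -8.4 0 0 0 0.6'
python3 -m crank '0 0 -0.2 0 0 0 0.6;0 0 -0.3 0 0 0 0.6;0 0 -0.3 0 0 0 0.6'
python3 -m crank '0 0 -0.1 0 0 0 0.6;0 0 -0.2 0 0 0 0.6;0 0 -0.2 0 0 0 0.6'
```

```text
t: 42.4
eef_pos: [0.4899, -0.2569, 0.063]
eef_rot: [[0.001, 0.127, 0.992], [0.0, 0.992, -0.127], [-1.0, 0.0, 0.001]]
ft_force: [0.2, 0.8, -1.7]
finger_gap: 0.044
t: 42.7
eef_pos: [0.4893, -0.2565, 0.0593]
eef_rot: [[-0.0, 0.127, 0.992], [0.001, 0.992, -0.127], [-1.0, 0.001, -0.0]]
ft_force: [-0.4, 0.9, -1.6]
finger_gap: 0.0442
t: 43.0
eef_pos: [0.4889, -0.2562, 0.0567]
eef_rot: [[-0.001, 0.127, 0.992], [0.002, 0.992, -0.127], [-1.0, 0.001, -0.001]]
ft_force: [-0.2, 0.2, -2.0]
finger_gap: 0.0441
```

```bash
python3 -m crank '0 0 -0.1 0 0 0 0.6;0 0 -0.2 0 0 0 0.6;0 0 -0.2 0 0 0 0.6'
```

```text
t: 43.3
eef_pos: [0.4905, -0.2565, 0.0565]
eef_rot: [[0.002, 0.127, 0.992], [0.001, 0.992, -0.127], [-1.0, 0.001, 0.002]]
ft_force: [-0.1, 3.3, 12.0]
finger_gap: 0.0442
```

```bash
python3 -m crank '0 0 0.1 0 0 0 0.4;0 0 0.1 0 0 0 0.4;0 0 0.1 0 0 0 0.39;0 0 2 0 0 0 0.39;0 0 5 0 0 0 0.39;0 0 9 0 0 0 0.39;0 0 14 0 0 0 0.3;0 0 18 0 0 0 0.6;-4 2 18 0 0 0 1;-8 4 18 0 0 0 1' 20
python3 - <<'E'
from h import *
st()
d=float(np.load('d.npy'))
for y in(0,):
    P=tw(U,[-.177-d-.045,y,.2]);print(P);goal(P,RD(np.rad2deg(U[2])))
for c in('scene','top'):
    p=optics.snapshot(c)
    oranges(p,c,.106,(280,420,220,320) if c=='scene' else (120,260,180,250),C)
    oranges(p,c,.09,(170,280,130,240) if c=='scene' else (290,400,180,250),U)
    f=p['frame'];x0,y0=(150,110) if c=='scene' else (270,130)
    g=cv2.resize(f[y0:y0+140,x0:x0+180],None,fx=4.2,fy=4.2,interpolation=cv2.INTER_CUBIC);cv2.imwrite('pics/b7%s.png'%c,g)
E
```

```text
t: 44.3
eef_pos: [0.4095, -0.217, 0.2361]
eef_rot: [[0.002, 0.127, 0.992], [-0.001, 0.992, -0.127], [-1.0, -0.001, 0.002]]
ft_force: [-1.4, 0.1, 0.1]
finger_gap: 0.0411
t 44.3 p [ 0.4095 -0.217   0.2361] F [-1.4  0.1  0.1] gap 0.0411
[[ 0.002  0.127  0.992]
 [-0.001  0.992 -0.127]
 [-1.    -0.001  0.002]]
[-36.5   8.3 101.7   0.   69.9 -29.2]
[ 0.35291189 -0.17690217  0.2       ]
shift [-5.66  4.01 -3.61] turn [ 0.05  0.11 -0.  ] rows>= 1.6
scene px [223.8 160.2] area 197 W [ 0.4812 -0.2553  0.09  ] rel [-0.2712 -0.0616] long-ang 89.7 len 0.066
scene px [205.5 173. ] area 199 W [ 0.5535 -0.2702  0.09  ] rel [-0.1977 -0.0671] long-ang 90.6 len 0.068
scene px [247.3 184.2] area 213 W [ 0.4974 -0.1392  0.09  ] rel [-0.2699  0.0557] long-ang 89.7 len 0.065
scene px [229.8 197.8] area 216 W [ 0.5681 -0.1515  0.09  ] rel [-0.1983  0.0524] long-ang 90.6 len 0.064
top px [325.1 207.5] area 184 W [ 0.5688 -0.1495  0.09  ] rel [-0.1979  0.0546] long-ang 90.6 len 0.059
top px [359.6 211.8] area 138 W [ 0.5555 -0.2625  0.09  ] rel [-0.1967 -0.0592] long-ang 91.4 len 0.053
top px [321.5 228.3] area 195 W [ 0.4998 -0.1372  0.09  ] rel [-0.2678  0.058 ] long-ang 90.6 len 0.059
top px [349.1 231. ] area 24 W [ 0.4918 -0.2267  0.09  ] rel [-0.2644 -0.0318] long-ang 176.7 len 0.027
```

View pics/b7scene.png

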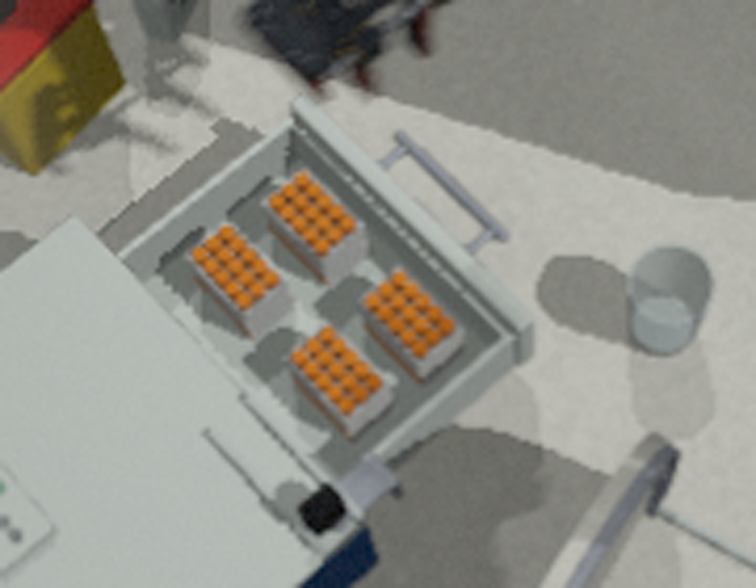

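View pics/b7top.png

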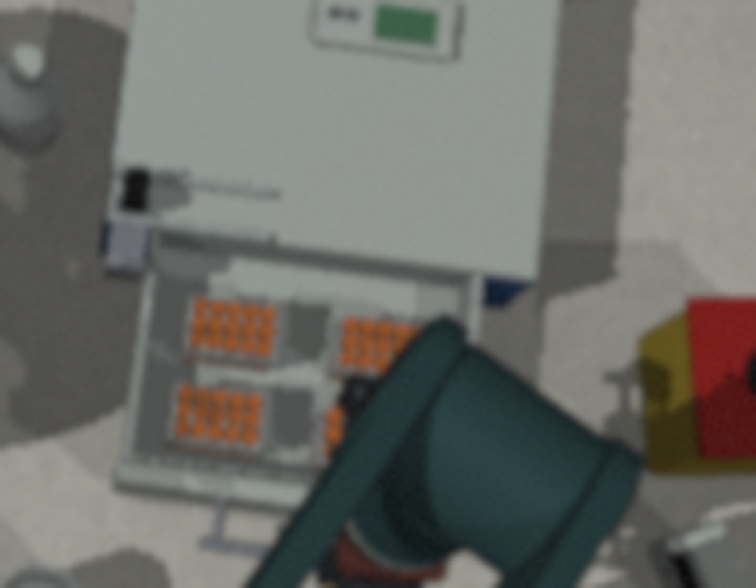

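```bash
python3 -m crank '-3 2 -1 0 0 0 1;-5.7 4 -3 0 0 0 1;-5.7 4 -6 0 0 0 1;-5.7 4 -9 0 0 0 1;-5.7 4 -9 0 0 0 1;-5.7 4 -9 0 0 0 1'
python3 - <<'E'
from h import *
st()
d=float(np.load('d.npy'))
P=tw(U,[-.177-d-.045,0,.055]);goal(P,RD(np.rad2deg(U[2])))
for c in('scene','top'):
    p=optics.snapshot(c)
    f=p['frame'];x0,y0=(150,80) if c=='scene' else (270,180)
    g=cv2.resize(f[y0:y0+140,x0:x0+180],None,fx=4.2,fy=4.2,interpolation=cv2.INTER_CUBIC);cv2.imwrite('pics/d1%s.png'%c,g)
E
```

```text
t: 45.0
eef_pos: [0.352, -0.1764, 0.1449]
eef_rot: [[-0.002, 0.127, 0.992], [0.002, 0.992, -0.127], [-1.0, 0.002, -0.002]]
ft_force: [-0.4, 0.2, 0.7]
finger_gap: 0.0006
t 45.0 p [ 0.352  -0.1764  0.1449] F [-0.4  0.2  0.7] gap 0.0006
[[-0.002  0.127  0.992]
 [ 0.002  0.992 -0.127]
 [-1.     0.002 -0.002]]
[-36.7   9.5 116.    0.   54.7 -29.4]
shift [ 0.09 -0.05 -8.99] turn [-0.13 -0.12  0.01] rows>= 1.8
```

View pics/d1scene.png

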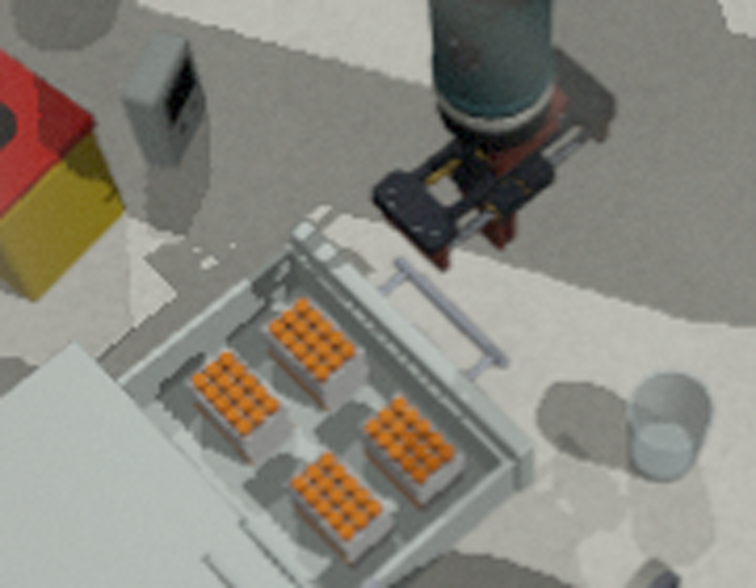

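View pics/d1top.png

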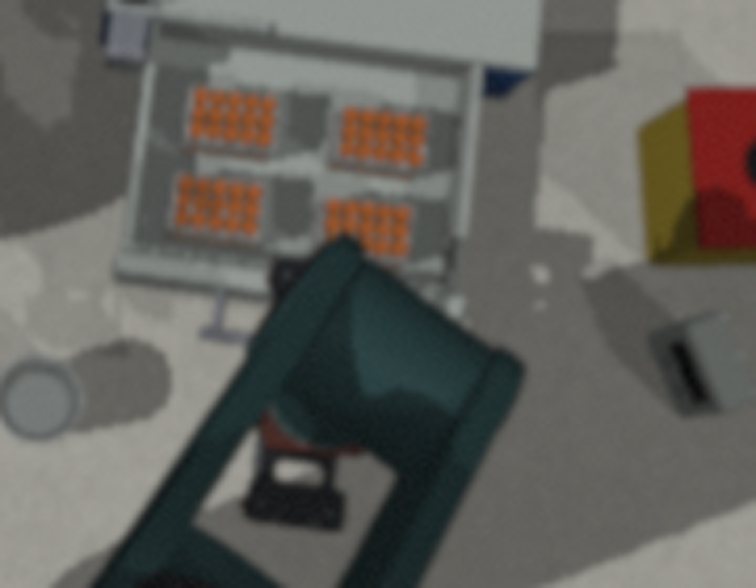

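```bash
python3 -m crank '0 0 -3 0 0 0 1;0 0 -6 0 0 0 1;0 0 -7.7 0 0 0 1;0 0 -7.7 0 0 0 1'
python3 -m crank '1 -0.1 0 0 0 0 1;2 -0.2 0 0 0 0 1;3 -0.4 0 0 0 0 1;4 -0.5 0 0 0 0 1;5 -0.6 0 0 0 0 1'
python3 -c "
from h import *
st()"
```

```text
t: 45.5
eef_pos: [0.3519, -0.1762, 0.0672]
eef_rot: [[-0.002, 0.127, 0.992], [0.002, 0.992, -0.127], [-1.0, 0.002, -0.003]]
ft_force: [0.0, 0.2, -0.1]
finger_gap: 0.0006
t: 46.0
eef_pos: [0.403, -0.1825, 0.0682]
eef_rot: [[-0.001, 0.127, 0.992], [0.001, 0.992, -0.127], [-1.0, 0.001, -0.001]]
ft_force: [-1.6, -0.8, 0.3]
finger_gap: 0.0006
t 46.0 p [ 0.403  -0.1825  0.0682] F [-1.6 -0.8  0.3] gap 0.0006
[[-0.001  0.127  0.992]
 [ 0.001  0.992 -0.127]
 [-1.     0.001 -0.001]]
[-33.3  20.6 115.1   0.   44.3 -26.1]
```

```bash
python3 -m crank '1 -0.1 0 0 0 0 1;2 -0.3 0 0 0 0 1;3 -0.4 0 0 0 0 1;4 -0.5 0 0 0 0 1;5 -0.6 0 0 0 0 1'
python3 - <<'E'
from h import *
st()
p=optics.snapshot('scene');f=p['frame'];x0,y0=(130,80)
cv2.imwrite('pics/d2.png',cv2.resize(f[y0:y0+160,x0:x0+190],None,fx=4,fy=4,interpolation=cv2.INTER_CUBIC))
E
```

```text
t: 46.5
eef_pos: [0.4528, -0.1885, 0.0677]
eef_rot: [[-0.001, 0.127, 0.992], [0.001, 0.992, -0.127], [-1.0, 0.001, -0.001]]
ft_force: [-2.7, -0.8, 1.2]
finger_gap: 0.0004
t 46.5 p [ 0.4528 -0.1885  0.0677] F [-2.7 -0.8  1.2] gap 0.0004
[[-0.001  0.127  0.992]
 [ 0.001  0.992 -0.127]
 [-1.     0.001 -0.001]]
[-30.7  23.6 109.3   0.   47.2 -23.4]
```

View pics/d2.png

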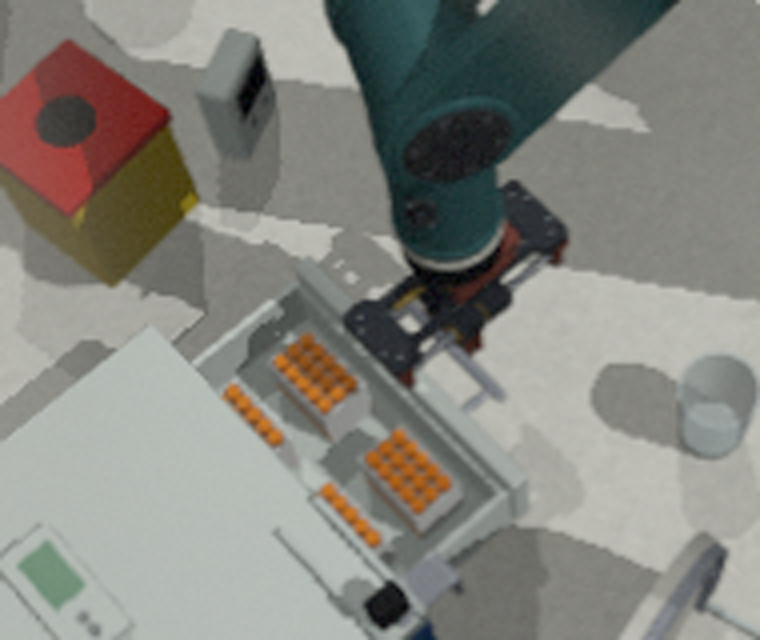

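```bash
python3 -m crank '1 -0.1 0 0 0 0 1;2 -0.3 0 0 0 0 1;3 -0.4 0 0 0 0 1;4 -0.5 0 0 0 0 1;5 -0.6 0 0 0 0 1;6 -0.8 0 0 0 0 1;7 -0.9 0 0 0 0 1'
python3 - <<'E'
from h import *
st();print(tocab(monitor.sense()['eef_pos'],U))
p=optics.snapshot('scene');f=p['frame'];x0,y0=(130,80)
cv2.imwrite('pics/d3.png',cv2.resize(f[y0:y0+160,x0:x0+190],None,fx=4,fy=4,interpolation=cv2.INTER_CUBIC))
E
```

```text
t: 47.25
eef_pos: [0.5228, -0.1974, 0.0678]
eef_rot: [[-0.001, 0.127, 0.992], [0.001, 0.992, -0.127], [-1.0, 0.001, -0.001]]
ft_force: [-0.7, -0.5, -0.9]
finger_gap: 0.0006
t 47.25 p [ 0.5228 -0.1974  0.0678] F [-0.7 -0.5 -0.9] gap 0.0006
[[-0.001  0.127  0.992]
 [ 0.001  0.992 -0.127]
 [-1.     0.001 -0.001]]
[-2.780e+01  2.790e+01  1.006e+02  1.000e-01  5.160e+01 -2.050e+01]
[-0.23732427  0.00117087]
```

View pics/d3.png

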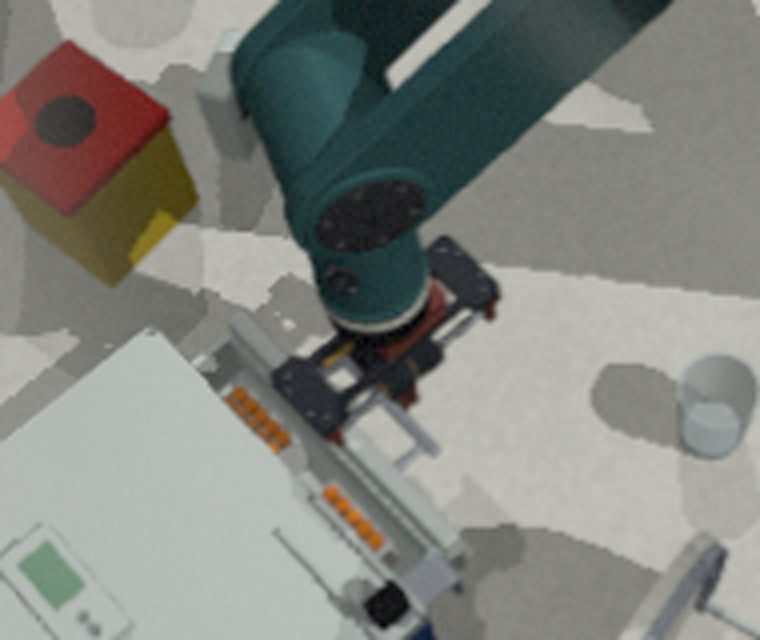

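```bash
python3 -m crank '1 -0.1 0 0 0 0 1;2 -0.3 0 0 0 0 1;3 -0.4 0 0 0 0 1;3.5 -0.45 0 0 0 0 1'
python3 -m crank '0.3 -0.04 0 0 0 0 1;0.6 -0.08 0 0 0 0 1;0.6 -0.08 0 0 0 0 1'
```

```text
t: 47.7
eef_pos: [0.559, -0.2024, 0.068]
eef_rot: [[0.001, 0.127, 0.992], [0.0, 0.992, -0.127], [-1.0, 0.001, 0.001]]
ft_force: [0.2, 0.3, -0.5]
finger_gap: 0.0004
t: 48.0
eef_pos: [0.5636, -0.2028, 0.0679]
eef_rot: [[-0.0, 0.127, 0.992], [0.001, 0.992, -0.127], [-1.0, 0.001, -0.0]]
ft_force: [-0.3, -0.2, -0.2]
finger_gap: 0.0002
```

```bash
python3 -m crank '0.3 -0.04 0 0 0 0 1;0.6 -0.08 0 0 0 0 1;0.9 -0.11 0 0 0 0 1'
python3 - <<'E'
from h import *
st();print(tocab(monitor.sense()['eef_pos'],U))
for c in('scene','top'):
    p=optics.snapshot(c);f=p['frame'];x0,y0=(130,100) if c=='scene' else (270,110)
    cv2.imwrite('pics/d4%s.png'%c,cv2.resize(f[y0:y0+150,x0:x0+190],None,fx=4,fy=4,interpolation=cv2.INTER_CUBIC))
E
```

```text
t: 48.3
eef_pos: [0.5664, -0.2025, 0.0673]
eef_rot: [[-0.012, 0.126, 0.992], [0.004, 0.992, -0.126], [-1.0, 0.002, -0.012]]
ft_force: [-18.8, 1.3, 14.2]
finger_gap: 0.0003
t 48.3 p [ 0.5664 -0.2025  0.0673] F [-18.8   1.3  14.2] gap 0.0003
[[-0.012  0.126  0.992]
 [ 0.004  0.992 -0.126]
 [-1.     0.002 -0.012]]
[-26.2  30.9  94.5  -0.1  55.3 -18.9]
[-0.19345652  0.00166755]
```

View pics/d4scene.png

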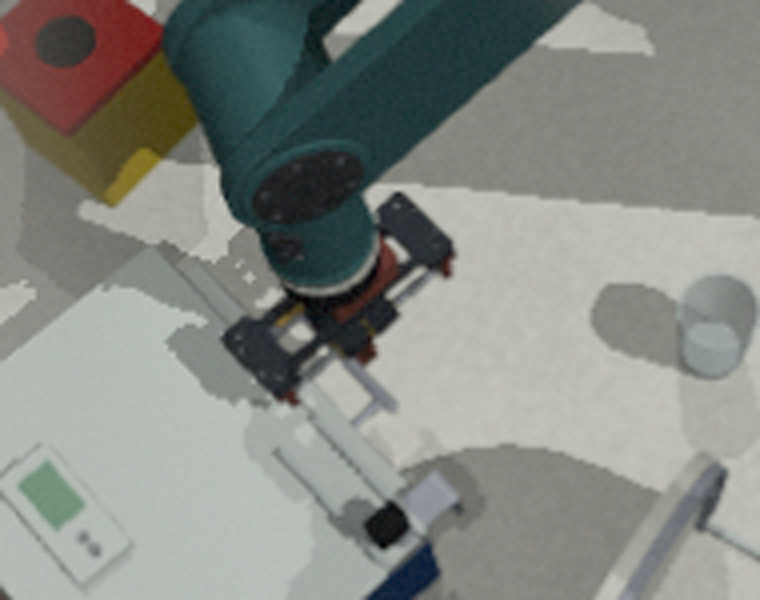

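View pics/d4top.png

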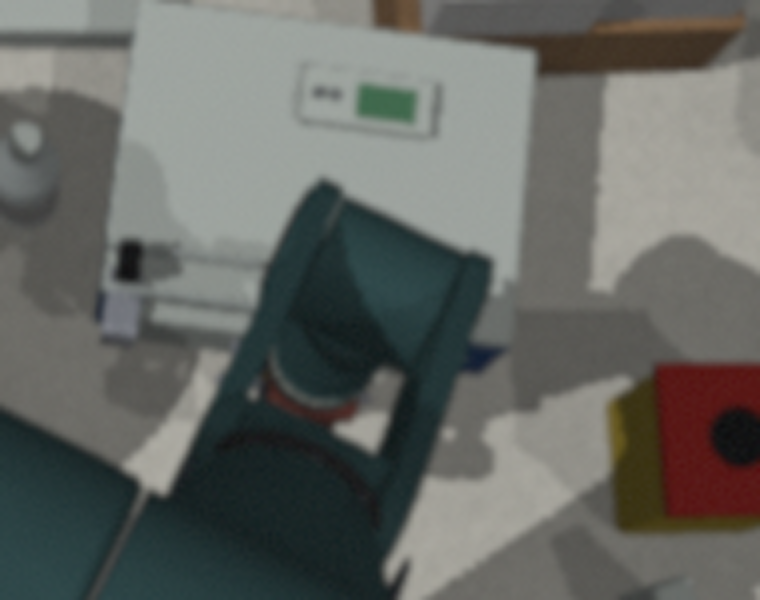

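```bash
python3 -m crank '-0.5 0.1 0 0 0 0 1;-3 0.4 0 0 0 0 1;-6 0.8 0 0 0 0 1;-7 0.8 4 0 0 0 1;-7 0.8 9 0 0 0 1;-7 0.8 14 0 0 0 0.6;-8 0.8 19 0 0 0 0.5;-10 0 20 0 0 0 0.5;-12 -2 20 0 0 0 0.5;-12 -2 20 0 0 0 0.5'
python3 - <<'E'
from h import *
st()
for c in('scene','top'):
    p=optics.snapshot(c);f=p['frame'];x0,y0=(130,100) if c=='scene' else (270,110)
    cv2.imwrite('pics/d5%s.png'%c,cv2.resize(f[y0:y0+150,x0:x0+190],None,fx=4,fy=4,interpolation=cv2.INTER_CUBIC))
K=tw(U,[-.11,.153,.144]);print('knob',K)
for c in('scene','top'):
    p=optics.snapshot(c);print(c,np.array(proj(p,tw(U,[-.11,.153,.156])))+off(c)); find(p,['lock_grip'])
E
```

```text
t: 49.4
eef_pos: [0.451, -0.2253, 0.269]
eef_rot: [[0.001, 0.129, 0.992], [-0.001, 0.992, -0.129], [-1.0, -0.001, 0.001]]
ft_force: [0.3, -0.4, 0.7]
finger_gap: 0.0373
t 49.4 p [ 0.451  -0.2253  0.269 ] F [ 0.3 -0.4  0.7] gap 0.0373
[[ 0.001  0.129  0.992]
 [-0.001  0.992 -0.129]
 [-1.    -0.001  0.001]]
[-34.4  10.1  94.4  -0.   75.4 -27. ]
knob [ 0.66838135 -0.06295454  0.144     ]
scene [227.26580276 232.17644669]
lock_grip 0.72 [ 0.654 -0.063  0.119] [233. 230.]
lock_grip 0.58 [0.68  0.3   0.244] [331. 312.]
top [299.70757287 172.30304016]
lock_grip 0.69 [ 0.644 -0.067  0.119] [301. 184.]
lock_grip 0.4 [ 0.616 -0.178  0.09 ] [334. 195.]
```

View pics/d5scene.png

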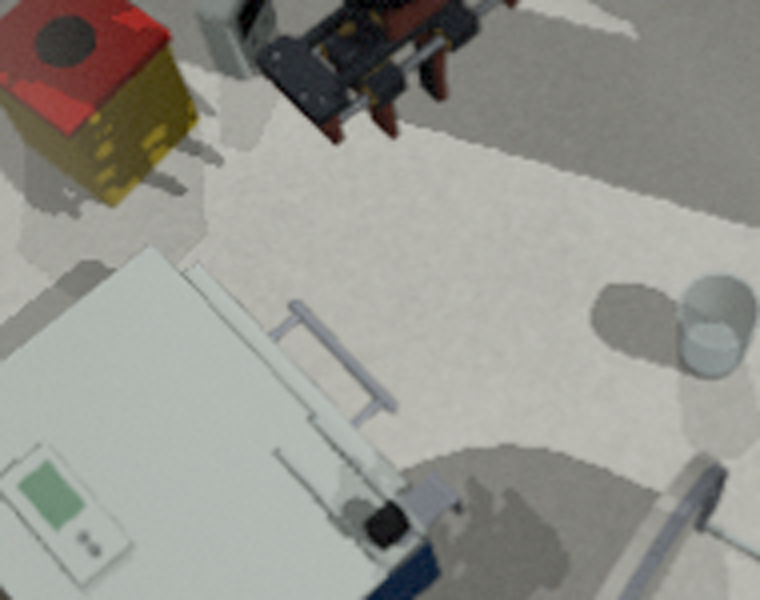

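View pics/d5top.png

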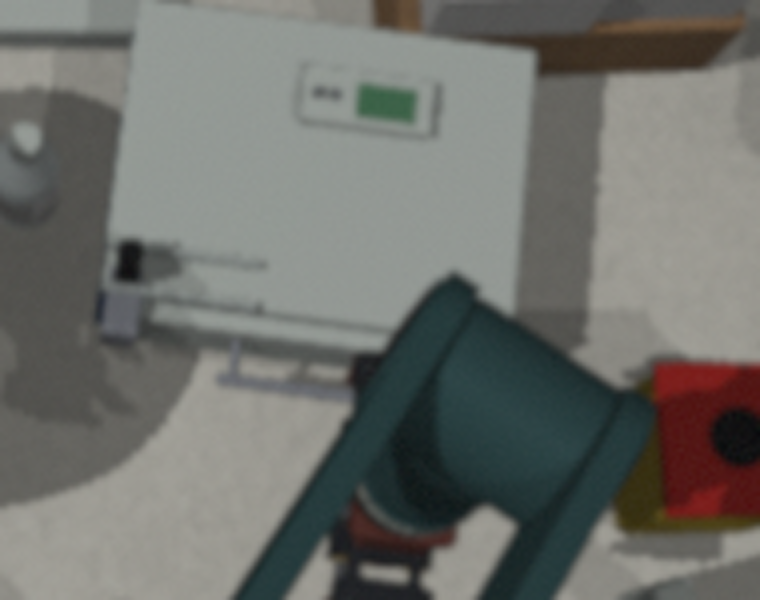

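```bash
python3 - <<'E'
from h import *
Rr=RD(np.rad2deg(U[2]))
goal(tw(U,[-.112,.2,.27]),Rr); print(tw(U,[-.112,.2,.128]), 'dir -y:',-np.sin(U[2]) *-1, -np.cos(U[2]), 'end', tw(U,[-.112,.113,.128]))
p=optics.snapshot('scene');find(p,['gel_bottle'])
E
```

```text
shift [21.99 20.71  0.26] turn [-0.12 -0.07 -0.03] rows>= 6.0
[ 0.67235248 -0.01607991  0.128     ] dir -y: -0.1267022635545374 -0.9919407927946892 end [ 0.66132938 -0.10237876  0.128     ]
gel_bottle 0.73 [0.769 0.025 0.109] [230. 278.]
```

```bash
python3 -m crank '4 3 1 0 0 0 1;8 6 1 0 0 0 1;12 9.5 1 0 0 0 1;16 13 1 0 0 0 1;19 17 1 0 0 0 1;22 20.7 1 0 0 0 1;22 20.7 1 0 0 0 1;22 20.7 0 0 0 0 1;22 20.7 0 0 0 0 1'
python3 - <<'E'
from h import *
st();goal(tw(U,[-.112,.2,.128]),RD(np.rad2deg(U[2])))
for c in('scene','top'):
    p=optics.snapshot(c);f=p['frame'];x0,y0=(150,150) if c=='scene' else (230,110)
    cv2.imwrite('pics/e1%s.png'%c,cv2.resize(f[y0:y0+150,x0:x0+190],None,fx=4,fy=4,interpolation=cv2.INTER_CUBIC))
E
```

```text
t: 50.7
eef_pos: [0.6703, -0.0171, 0.2655]
eef_rot: [[-0.005, 0.127, 0.992], [0.001, 0.992, -0.127], [-1.0, 0.001, -0.005]]
ft_force: [-0.4, 0.4, -1.1]
finger_gap: 0.0006
t 50.7 p [ 0.6703 -0.0171  0.2655] F [-0.4  0.4 -1.1] gap 0.0006
[[-0.005  0.127  0.992]
 [ 0.001  0.992 -0.127]
 [-1.     0.001 -0.005]]
[-7.4 24.8 73.6  0.  81.9 -0.1]
shift [  0.2    0.1  -13.75] turn [-0.07 -0.28  0.  ] rows>= 2.8
```

View pics/e1scene.png

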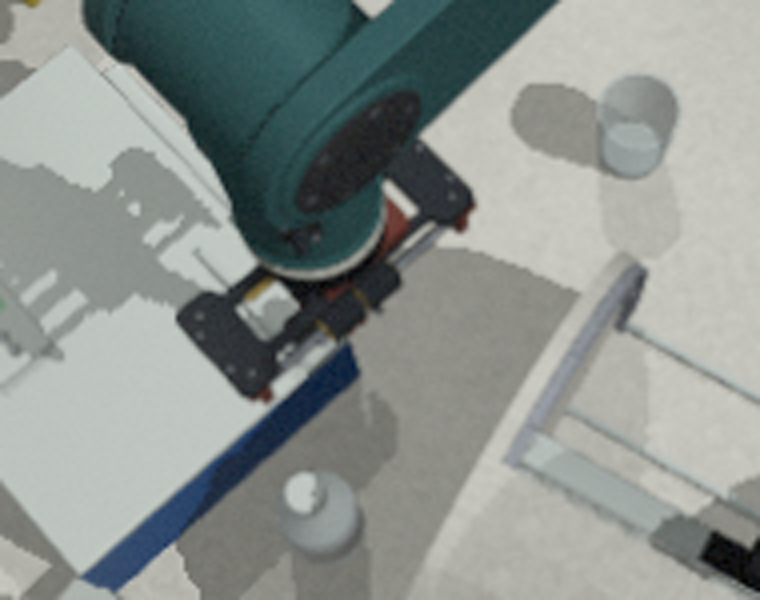

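View pics/e1top.png

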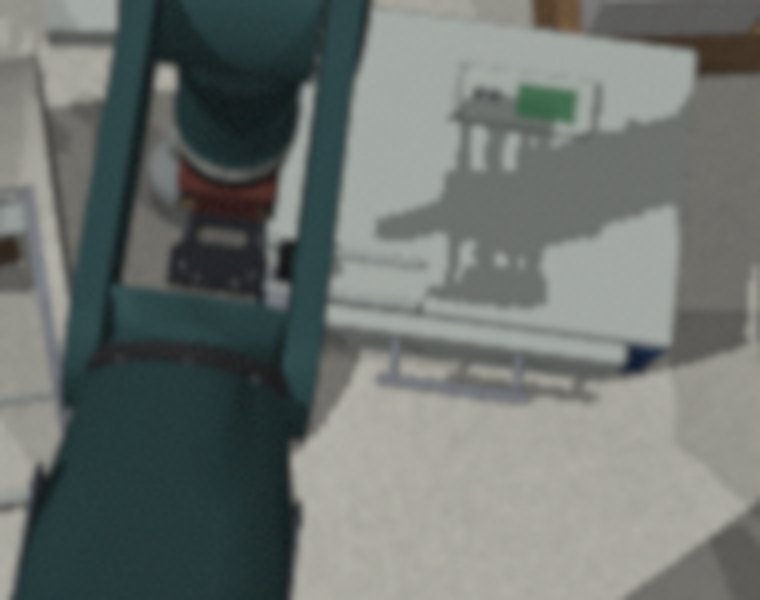

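```bash
python3 -m crank '0 0 -4 0 0 0 1;0 0 -8 0 0 0 1;0 0 -12 0 0 0 1;0 0 -13.6 0 0 0 1;0 0 -13.6 0 0 0 1;0 0 -13.6 0 0 0 1'
python3 - <<'E'
from h import *
st();goal(tw(U,[-.112,.2,.128]),RD(np.rad2deg(U[2])))
for c in('scene',):
    p=optics.snapshot(c);f=p['frame'];x0,y0=(150,150) if c=='scene' else (230,110)
    cv2.imwrite('pics/e2%s.png'%c,cv2.resize(f[y0:y0+150,x0:x0+190],None,fx=4,fy=4,interpolation=cv2.INTER_CUBIC))
E
```

```text
t: 51.4
eef_pos: [0.6721, -0.0178, 0.1327]
eef_rot: [[-0.0, 0.128, 0.992], [0.001, 0.992, -0.128], [-1.0, 0.001, -0.0]]
ft_force: [0.1, -0.1, 0.7]
finger_gap: 0.0004
t 51.4 p [ 0.6721 -0.0178  0.1327] F [ 0.1 -0.1  0.7] gap 0.0004
[[-0.     0.128  0.992]
 [ 0.001  0.992 -0.128]
 [-1.     0.001 -0.   ]]
[-7.4 31.1 82.3  0.1 66.6 -0.1]
shift [ 0.03  0.17 -0.47] turn [-0.07 -0.02  0.09] rows>= 0.1
```

View pics/e2scene.png

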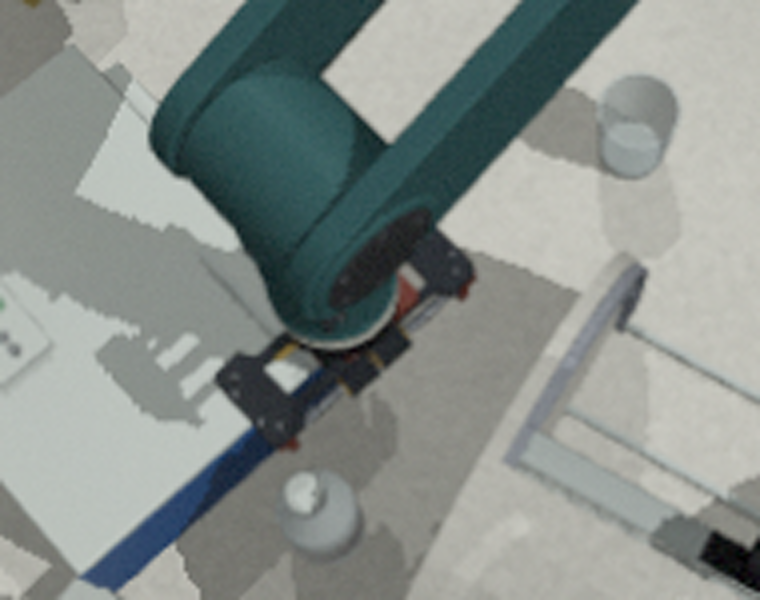

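```bash
python3 -m crank '-0.1 -1 0 0 0 0 1;-0.3 -2 0 0 0 0 1;-0.4 -3 0 0 0 0 1;-0.5 -4 0 0 0 0 1;-0.6 -5 0 0 0 0 1;-0.8 -6 0 0 0 0 1'
python3 - <<'E'
from h import *
st();print(tocab(monitor.sense()['eef_pos'],U))
for c in('scene','top'):
    p=optics.snapshot(c);f=p['frame'];x0,y0=(150,150) if c=='scene' else (230,110)
    cv2.imwrite('pics/e3%s.png'%c,cv2.resize(f[y0:y0+150,x0:x0+190],None,fx=4,fy=4,interpolation=cv2.INTER_CUBIC))
E
```

```text
t: 52.05
eef_pos: [0.6645, -0.0775, 0.1321]
eef_rot: [[0.0, 0.127, 0.992], [0.002, 0.992, -0.127], [-1.0, 0.002, 0.0]]
ft_force: [1.1, 2.4, 0.7]
finger_gap: 0.0004
t 52.05 p [ 0.6645 -0.0775  0.1321] F [1.1 2.4 0.7] gap 0.0004
[[ 0.     0.127  0.992]
 [ 0.002  0.992 -0.127]
 [-1.     0.002  0.   ]]
[-12.6  30.9  82.9   0.1  66.2  -5.4]
[-0.11205167  0.13808836]
```

View pics/e3top.png

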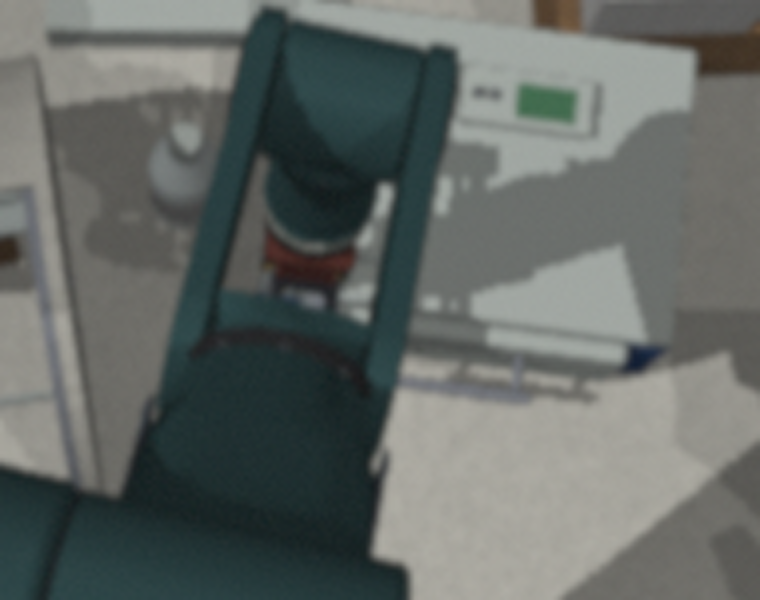

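Pushing at ~2.4 N. On to the stop.

```bash
python3 -m crank '-0.1 -0.8 0 0 0 0 1;-0.2 -1.5 0 0 0 0 1;-0.25 -2 0 0 0 0 1;-0.3 -2.4 0 0 0 0 1'
python3 -m crank '0 -0.3 0 0 0 0 1;-0.1 -0.5 0 0 0 0 1;-0.1 -0.5 0 0 0 0 1'
```

```text
t: 52.55
eef_pos: [0.6607, -0.101, 0.1317]
eef_rot: [[-0.002, 0.127, 0.992], [0.002, 0.992, -0.127], [-1.0, 0.001, -0.002]]
ft_force: [0.1, 1.9, 0.7]
finger_gap: 0.0007
t: 52.85
eef_pos: [0.6605, -0.1033, 0.1317]
eef_rot: [[-0.0, 0.127, 0.992], [0.006, 0.992, -0.127], [-1.0, 0.005, -0.001]]
ft_force: [3.1, 9.5, -0.3]
finger_gap: 0.0002
```

```bash
python3 -m crank '0 -0.2 0 0 0 0 1;0 -0.4 0 0 0 0 1;0 -0.4 0 0 0 0 1'
python3 -m crank '0.1 0.5 0 0 0 0 1;0.2 1.5 0 0 0 0 1;0.3 2.5 1 0 0 0 1;0.3 2.5 5 0 0 0 1;0.3 2.5 10 0 0 0 1;0.3 2.5 15 0 0 0 1;-4 5 15 0 0 0 1;-9 6 15 0 0 0 1;-14 7 15 0 0 0 1;-19 8 15 0 0 0 1'
python3 -m crank '-5 5 0 0 0 0 1;-7 9 0 0 0 0 1;-8 13 0 0 0 0 1;-8 17 0 0 0 0 1;-8 21 0 0 0 0 1;-8 25 0 0 0 0 1;-8 29 0 0 0 0 1'
python3 - <<'E'
from h import *
st()
for c in('scene','top'):
    p=optics.snapshot(c);save(p,'f'+c);f=p['frame'];x0,y0=(130,110) if c=='scene' else (270,110)
    print(c,np.array(proj(p,tw(U,[-.11,.093,.156])))+off(c))
    cv2.imwrite('pics/e4%s.png'%c,cv2.resize(f[y0:y0+150,x0:x0+190],None,fx=4,fy=4,interpolation=cv2.INTER_CUBIC))
E
```

```text
t: 53.15
eef_pos: [0.6604, -0.1034, 0.1318]
eef_rot: [[-0.0, 0.127, 0.992], [0.011, 0.992, -0.127], [-1.0, 0.011, -0.002]]
ft_force: [2.3, 20.5, 2.8]
finger_gap: 0.0005
t: 54.15
eef_pos: [0.4711, -0.0299, 0.2825]
eef_rot: [[0.0, 0.127, 0.992], [0.0, 0.992, -0.127], [-1.0, 0.001, 0.0]]
ft_force: [-0.4, -0.3, 0.0]
finger_gap: 0.0003
t: 54.85
eef_pos: [0.3927, 0.2615, 0.2829]
eef_rot: [[0.001, 0.127, 0.992], [0.001, 0.992, -0.127], [-1.0, 0.002, 0.001]]
ft_force: [0.4, -0.2, 0.6]
finger_gap: 0.0
t 54.85 p [0.3927 0.2615 0.2829] F [ 0.4 -0.2  0.6] gap 0.0
[[ 0.001  0.127  0.992]
 [ 0.001  0.992 -0.127]
 [-1.     0.002  0.001]]
[25.2  6.6 96.8  0.1 76.5 32.5]
scene [213.83161949 217.86317749]
top [318.48541735 174.82994552]
```

View pics/e4scene.png

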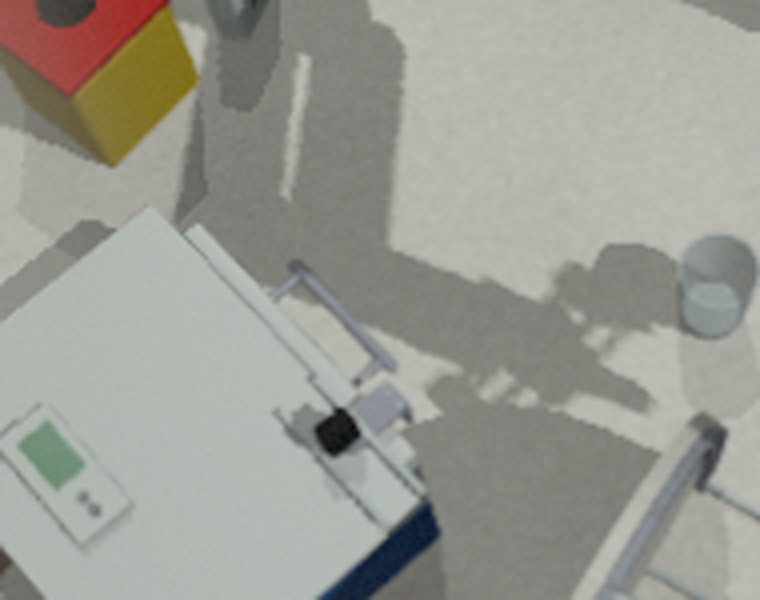

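View pics/e4top.png

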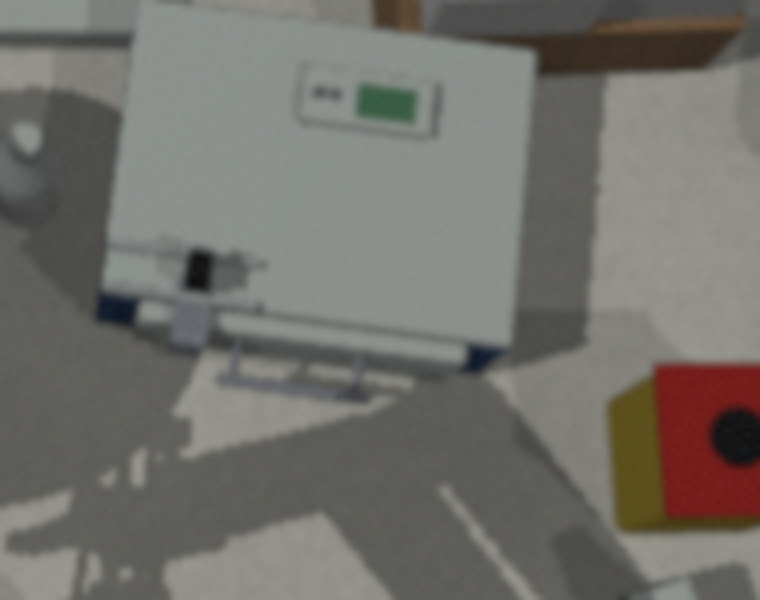

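View pics/fscene.png

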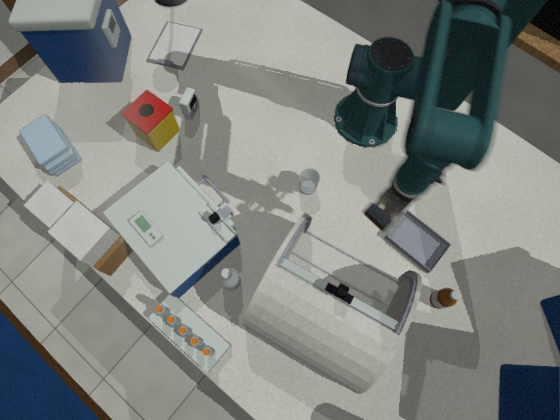

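View pics/ftop.png

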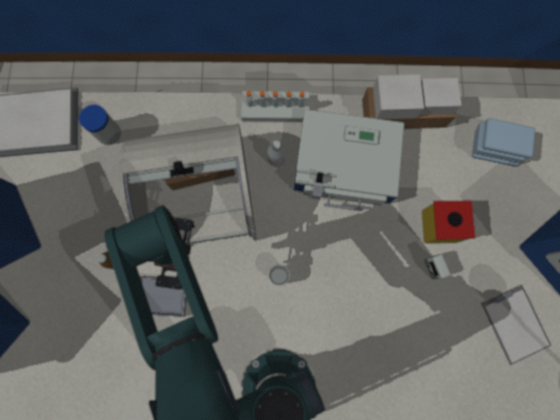

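```bash
python3 - <<'E'
from h import *
for c,fs in(('scene',('pics/scene0.png','pics/op_scene.png','pics/fscene.png')),('top',('pics/top0.png','pics/ftop.png'))):
    p=optics.snapshot(c)
    for fn in fs:
        im=cv2.imread(fn).max(2);b=(205,240,205,245) if c=='scene' else (290,330,165,195)
        m=np.zeros_like(im);m[b[2]:b[3],b[0]:b[1]]=(im[b[2]:b[3],b[0]:b[1]]<45)
        n,l,s,ce=cv2.connectedComponentsWithStats(m);i=1+np.argmax(s[1:,4]);print(c,fn,ce[i],s[i,4],tocab(atz(p,*(ce[i]-off(c)),.145),U))
p=optics.snapshot('scene');find(p,['cup','gel_bottle','thermometer','sharps_bin','tray','amber_bottle','carton_1','shutter_handle'],1)
E
```

```text
scene pics/scene0.png [226.45945946 231.08108108] 74 [-0.11177727  0.14553199]
scene pics/op_scene.png [226.45945946 231.08108108] 74 [-0.11177727  0.14553199]
scene pics/fscene.png [213.87671233 217.71232877] 73 [-0.11170563  0.0887787 ]
top pics/top0.png [301.93181818 175.06818182] 44 [-0.11490587  0.14462771]
top pics/ftop.png [319.3   177.425] 40 [-0.11496462  0.0887435 ]
cup 0.85 [ 0.346 -0.003  0.048] [310. 179.]
gel_bottle 0.93 [0.773 0.027 0.107] [230. 280.]
thermometer 0.61 [ 0.404 -0.51   0.082] [186. 103.]
sharps_bin 0.87 [ 0.543 -0.524  0.146] [150. 117.]
tray 0.95 [0.279 0.41  0.006] [419. 242.]
amber_bottle 0.57 [0.409 0.547 0.088] [444. 297.]
shutter_handle 0.77 [0.642 0.288 0.284] [339. 294.]
```

```bash
python3 - <<'E'
from h import *
print(r.hand_in()); st()
E
```

```text
the job is handed in; nothing more can be done
None
the job is handed in; nothing more can be done
```

I rolled the shutter up to its stop, moved all four cartons into the drawer, pushed the drawer shut and slid the lock across. I handed the job in at about 55 s of the 210 s allowed.

- **Shutter:** still open in the last pictures, with the grip at the top.
- **Cartons:** all four stood upright in two rows in the drawer, seen in both cameras just before I closed it. None showed in the cabinet afterwards.
- **Drawer:** it reached a hard stop at about 19 N. The pictures after I backed off show the front panel against the unit.
- **Lock:** the knob met a hard stop, with force rising from 9.5 to 20.5 N and 0.1 mm of movement. The lip hangs in front of the drawer panel.
- **Other things:** the cup, gel bottle, thermometer, sharps bin, tray and amber bottle are within about 5 mm of where they were first found. I did not check the glove box's position separately; it stayed behind the cartons and I saw no contact with it. The arm ended clear of everything.

**Checks that disagreed:**
- **Lock travel:** the pictures show the knob moved about 56–57 mm, against the 60 mm stated. Its end position matches the robot's own reading of the stop to within 1 mm, and the force showed a hard stop, so I took it as fully locked.
- **Camera positions:** around the drawer they were up to about 8 mm off the robot's, and I corrected for that when placing the cartons.

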